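Slide the specimen carousel through the clutter into the reader

TASK

Push the round metal slide carousel across the bench, flat on the bench top all the way and without lifting or tipping it, steering it between the vial rack, the tip box and the slide box without it or the robot touching any of them, into the reader's loading bay until it seats against the end stop and the paddle there is pushed in. Press it home gently but firmly, with about 12 N for a good half second, and never push it with more than 20 N; then let go and back away, leaving it seated and the other things on the bench where they are.

Things in the scene. Friction and masses are not known exactly. Their poses are not given: they have to be found in the camera images.
- carousel_center (a point): Round aluminium slide carousel, loose, standing upright on the bench: diameter 96 mm, 40 mm high, with thin clear slides standing up to 52 mm on its top; about 0.5 kg (varies, friction too; sliding it takes about 2 to 5 N). Too wide to grip. The point is its centre, 20 mm above the bench.
- bay: Loading bay of the reader, fixed, open above; floor is the bare bench. Origin on the bench top on its centre line; local x points inwards (push direction), y across. Rails 30 mm high, 12 mm thick, inner faces at y = -52 and +52 mm, from x = -50 to +65 mm. Grey cross-bar from x = 69 mm (top 42 mm), white housing 110 mm high from x = 107 mm. Carousel may touch rails and stop.
- bay_mouth (a point): Centre of the bay's mouth at bench height, at x = -95 mm in the bay's frame; 50 mm long flared guides, 30 mm high, narrow from about 145 mm here to the rails' 104 mm.
- paddle (a joint): Travel (m) of the sprung steel paddle at the end stop: 0 free, about 0.008 when the carousel is seated on the two grey pads beside it (all below 27 mm). Weak spring, under 1 N; bench friction holds the carousel once let go. The rigid stop's setting varies and is not reported: the seated carousel's centre lies between x = -8 and +20 mm in the bay's frame, found by feel.
- vial_rack: White vial rack with short capped vials, fixed: 120 (x) x 70 (y) mm, 58 mm high. Origin under its centre on the bench.
- tip_box: Closed grey and white pipette tip box, fixed: 122 (x) x 84 (y) mm, 58 mm high. Origin under its centre on the bench.
- slide_box: Flat slide storage box with a wooden lid, fixed: 130 (x) x 82 (y, with its clasp) mm, 39 mm high. Origin under its centre on the bench.
- sample_bottle: Bystander, loose: amber bottle, diameter 52 mm, 105 mm high. Origin under its centre.
- dish_stack: Bystander, loose: low clear round dishes, diameter 86 mm, 30 mm high. Origin under its centre.
- oil_vial: Bystander, loose: small amber jar, diameter 28 mm, 55 mm high. Origin under its centre.
- objective_case: Bystander, loose: grey case, 50 x 50 mm, 70 mm high. Origin under its centre.
- carousel: The same carousel; origin under its centre on the bench.
Not all that is in view belongs to the job. Leave any blue or green look-alike of the carousel alone.

How it is judged:
By the outcome, as a careful person would: the job done as asked, in the order asked, and still so for the second after the job is handed in, with the robot touching nothing.
It also fails if it takes over 72 s, if anything falls off the work surface, if the arm or the gripper's body presses on something with over 40 N, if the wrist force passes 120 N, or if a joint passes its speed limit or range.

ROBOT

A 6-joint arm with a two-finger parallel gripper is mounted at the origin on the work surface. World frame = base frame: x ahead of the robot, y to its left, z up, the work surface at z = 0. Lengths are in m, angles in rad, forces in N, time in s.
With the tool pointing down it reaches from about 0.35 to 0.875 m from the base axis. Payload 4.2 kg.
Tool frame: the origin (TCP) lies on the centre line of the jaws, within the pads' length; the fingertips stand 17 mm ahead of it and the grasp point (between the pads) lies 2 mm behind it (tips_ahead is the distance from the TCP to the fingertips, in m); z points along the fingers, y is the direction in which the jaws open and shut (so a half turn about z gives the same grasp; the last joint's range is limited). The gripper opens to 85 mm and grips with 20 to 120 N. Pads are 22 mm wide; open, the fingers measure 114 mm over their backs; the gripper's body (76 mm by 85 mm) begins 54 mm behind the grasp point. The pads swing forward as they close: fully open they stand 13 mm farther back than shut.
Start: joints at [1.547, 0.385, 0.008, 0, -1.194, -0.259], TCP at [0.174, 0.6, 0.248] pointing down, gripper open.
Joint ranges: [-3.14, 3.14], [-1.21, 2.06], [-1.07, 1.41], [-3.16, 2.05], [-2.99, -0.16], [-3.1, 3.1]. Speed limits (rad/s): [2.79, 2.79, 3.14, 3.14, 3.14, 3.14].

INTERFACE

Orientations are given as a 3x3 rotation matrix whose columns are the frame's x, y, z axes.
In Python, from rig import observe, read_camera, hand_in, tips_ahead gives the robot as it stands. The module is installed in compiled form; this text tells all that it offers.
- The arm moves only by the tool play_rows, never from a script. Its argument "commands" is a list of rows, each a list of 5 numbers: the finger opening in cm, from 0 to 8.54, then the shift along the tool's x, y, z in cm, then the turn about the tool's z in degrees. A call has 1 to 5 rows; each row shifts and turns the pose as measured when the row begins, along the tool's axes as they then stand; what a row does not reach is not made up. A row lasts 1/12 s, in which the tool goes at most 41.7 mm and 7.16 degrees, less where a joint would pass 70% of its speed; a pose out of reach is approached as far as the arm can. A call is refused whole if a number of a shift passes 4.17 or a number of a turn 7.16, either way. A call with a gripper value outside its range is refused whole. The fingers move at their own pace and stop on an object; "grip_force" is the grip in N (left out, the last holds). Time passes only in rows, so rows that do not move let the fingers close. It gives the time, the measured TCP pose, the force and the opening at its end, in the units of the state.
- observe(): the state, without advancing time (a new reading comes with each control period).
- read_camera(name): name is "scene" or "top" or "wrist"; returns a dict with "img" (384x512x3 uint8, red, green, blue), "depth" (384x512 float32, m along the optical axis (not along the pixel's ray), 0 where there is no reading), "fovy" (degrees; the focal length in pixels is half the picture's height over the tangent of half this angle, whatever the lens; pixels are square), "cx", "cy" (the principal point, pixels), "R" (3x3) and "t" (3): a world point X has camera coordinates R X + t. Camera axes: x right, y down, z forward; pixel columns grow to the right and rows downward; lengths in m; the calibration is good to about 2 mm. A picture is of the moment at which its call begins.
- hand_in(): hands the job in, once; it reports no verdict.
The state is a dict: "time_s": time; "joints": joint angles; "joint_vel": joint speeds; "joint_torque": joint torques, N m; "position": TCP position; "eef_rot": TCP orientation; "contact_force": force on the tool from outside, world axes, zero at the start; "moment": the same for the moment, N m; "width": finger opening in m.
Only numpy, scipy, OpenCV 4.12 (cv2) and the standard library are available. Lean on these libraries where they do the work, as an engineer would, in place of code of your own. Each camera call takes 0.05 s, during which the arm holds its last target.

## Working session

There is one attempt and no reset: what is moved stays moved. The work goes in short steps, Python scripts to look and compute and a tool call to move; the robot and the scene stay as the last step left them, time stands still between calls to the robot, and variables do not carry over. Pictures are saved under pics/ and viewed, and the job is handed in when it is done.

Besides the shell and the picture viewer there is one more tool, called after ">>>" as name([rows], argument=value, ...), one row to a line, values as JSON. play_rows: Moves the arm, as the interface text tells. Its arguments: {"type":"object","properties":{"commands":{"type":"array"},"grip_force":{"type":"number"}},"required":["commands"]}

```bash
mkdir -p pics
cat > h.py <<'E'
import numpy as np,cv2
from rig import observe,read_camera
def snap(n):
    c=read_camera(n); c['f']=c['img'].shape[0]/2/np.tan(np.radians(c['fovy'])/2); return c
def cloud(c):
    H,W=c['depth'].shape; u,v=np.meshgrid(np.arange(W),np.arange(H)); d=c['depth']
    P=np.stack([(u-c['cx'])/c['f']*d,(v-c['cy'])/c['f']*d,d],-1)
    return (P-c['t'])@c['R']
def save(n,im,s=1):
    cv2.imwrite(n,cv2.resize(im[...,::-1],None,fx=s,fy=s))
E
python3 - <<'E'
from h import *
s=observe(); print(s)
for n in('top','scene','wrist'):
    c=snap(n); save(f'pics/{n}0.png',c['img'],1.5); np.savez(f'{n}0.npz',**c)
    print(n,c['fovy'],c['cx'],c['cy'],-c['R'].T@c['t'])
E
```

```text
{'time_s': 0.0, 'joints': array([ 1.54656845e+00,  3.85553144e-01,  6.62014021e-03, -5.10246771e-04,
       -1.19398452e+00, -2.58601658e-01]), 'joint_vel': array([ 0.00049473,  0.00030171,  0.00041818, -0.00116188,  0.00019424,
        0.00015725]), 'joint_torque': array([-1.69181008e-04, -3.92284226e+01,  1.88399863e+01,  4.18613836e+00,
       -4.60464129e-03,  3.92664077e-06]), 'position': array([0.17424476, 0.59964963, 0.2472197 ]), 'eef_rot': array([[ 9.60217102e-01, -2.79254080e-01, -5.25695790e-04],
       [-2.79254562e-01, -9.60214789e-01, -2.10903318e-03],
       [ 8.41752488e-05,  2.17193268e-03, -9.99997638e-01]]), 'contact_force': array([-0.46162706, -0.44885286, -0.2026007 ]), 'moment': array([ 0.04792843, -0.0280772 , -0.04922033]), 'width': 0.08494749687105149}
top 48.12958744359965 259.3861418505581 195.12351491653277 [ 0.23112895 -0.03814927  1.59804266]
scene 54.346604366372006 254.8999770252399 185.26783610473788 [ 1.11494278 -0.54427015  0.7314537 ]
wrist 70.18815467938644 255.4129667939024 189.19665575684886 [0.24857038 0.57832734 0.37217232]
```

View pics/top0.png

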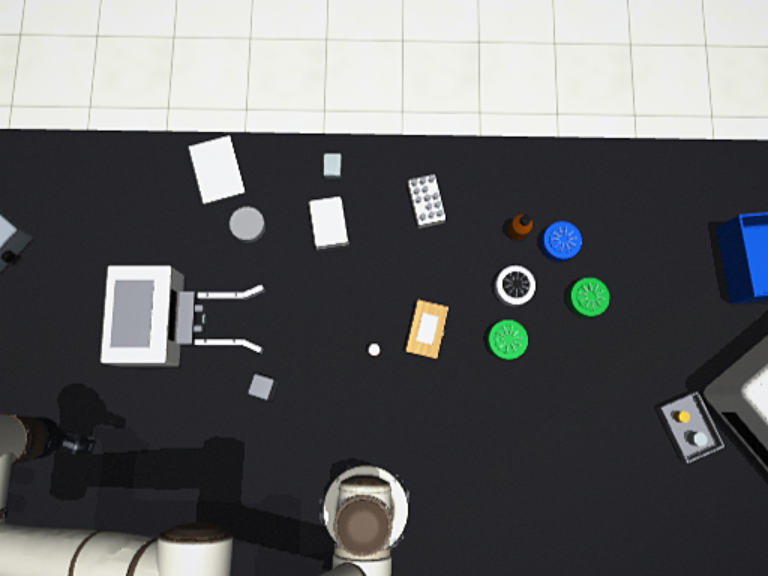

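View pics/scene0.png

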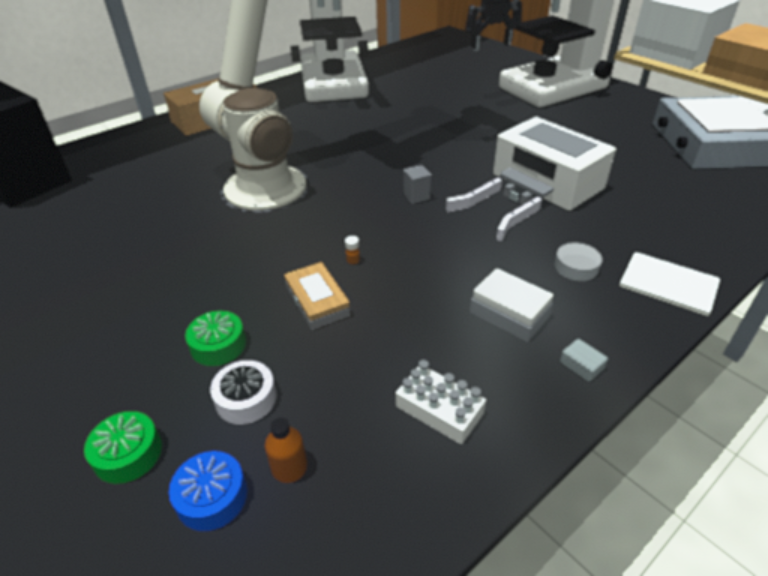

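View pics/wrist0.png

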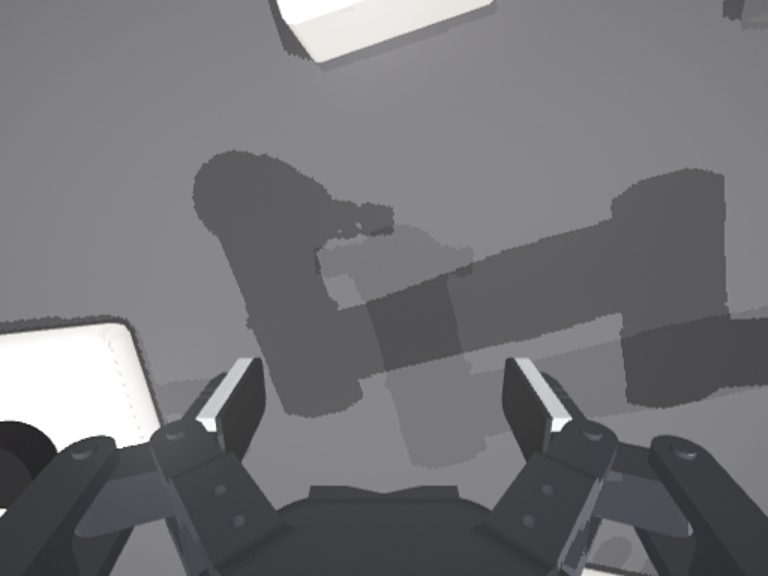

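```bash
cat > m.py <<'E'
from h import *
from scipy import ndimage as nd
c=dict(np.load('top0.npz')); P=cloud(c); Z=P[...,2]
reg=(P[...,0]>0.2)&(P[...,0]<0.9)&(abs(P[...,1])<0.75)
print('bench z',np.median(Z[reg]))
m=reg&(Z>0.008); L,n=nd.label(m)
for i in range(1,n+1):
    q=P[L==i]
    if len(q)<40: continue
    top=q[q[:,2]>np.percentile(q[:,2],90)-0.006]
    rect=cv2.minAreaRect(q[:,:2].astype(np.float32)*1000)
    rt=cv2.minAreaRect(top[:,:2].astype(np.float32)*1000)
    v,u=np.argwhere(L==i).mean(0)
    print('px',np.round([u*1.5,v*1.5]),len(q),'z90',np.percentile(q[:,2],90).round(3),'all',np.round(rect[0]),np.round(rect[1]),round(rect[2],1),'top',np.round(rt[0]),np.round(rt[1]),round(rt[2],1))
E
python3 m.py
python3 - <<'E'
from h import *
c=dict(np.load('top0.npz')); im=c['img']
save('pics/cr.png',im[140:250,270:420],5); save('pics/bay.png',im[165:255,60:190],6)
E
```

```text
bench z 0.0010771420235790453
px [216. 172.] 903 z90 0.018 all [555. 233.] [834. 131.] 31.0 top [555. 233.] [834. 131.] 31.0
px [332. 166.] 195 z90 0.035 all [554.  45.] [665.  51.] 10.2 top [553.  44.] [662.  48.] 10.2
px [426. 201.] 618 z90 0.06 all [ 526. -122.] [107. 604.] 84.2 top [ 520. -115.] [ 84. 592.] 83.1
px [329. 224.] 767 z90 0.063 all [494.  61.] [555.  87.] 11.8 top [485.  58.] [537.  81.] 12.1
px [247. 224.] 432 z90 0.035 all [489. 135.] [617.  85.] 40.9 top [490. 133.] [616.  84.] 41.2
px [520. 227.] 215 z90 0.106 all [ 685. -376.] [56. 50.] 57.7 top [ 687. -376.] [22. 22.] 2.9
px [561. 241.] 559 z90 0.049 all [ 655. -482.] [95. 95.] 59.4 top [ 653. -483.] [85. 89.] 23.3
px [147. 316.] 3783 z90 0.115 all [415. 301.] [726. 262.] 81.4 top [405. 284.] [690. 244.] 81.1
px [514. 286.] 560 z90 0.047 all [ 394. -227.] [ 92. 495.] 47.1 top [ 415. -206.] [ 90. 492.] 38.8
px [588. 298.] 576 z90 0.048 all [ 403. -304.] [ 98. 626.] 24.1 top [ 389. -309.] [ 90. 626.] 27.2
px [230. 294.] 217 z90 0.034 all [413. 166.] [536. 107.] 59.5 top [413. 166.] [536. 104.] 59.2
px [427. 330.] 774 z90 0.043 all [ 355. -122.] [ 86. 287.] 72.7 top [ 355. -121.] [ 84. 287.] 72.5
px [507. 340.] 573 z90 0.047 all [ 314. -223.] [ 94. 394.] 37.6 top [ 348. -201.] [ 93. 390.] 22.2
px [229. 344.] 165 z90 0.033 all [389. 338.] [162.  26.] 83.8 top [388. 338.] [160.  21.] 83.6
px [374. 350.] 51 z90 0.059 all [308. -21.] [156.  26.] 3.1 top [308. -21.] [156.  22.] 4.5
px [262. 387.] 240 z90 0.074 all [248. 120.] [314.  50.] 74.7 top [248. 119.] [313.  49.] 74.9
px [666. 413.] 73 z90 0.032 all [ 238. -723.] [35. 65.] 71.7 top [ 238. -723.] [34. 64.] 71.3
px [ 22. 420.] 215 z90 0.527 all [215. 283.] [ 19. 643.] 1.2 top [215. 270.] [ 12. 618.] 1.8
```

View pics/cr.png

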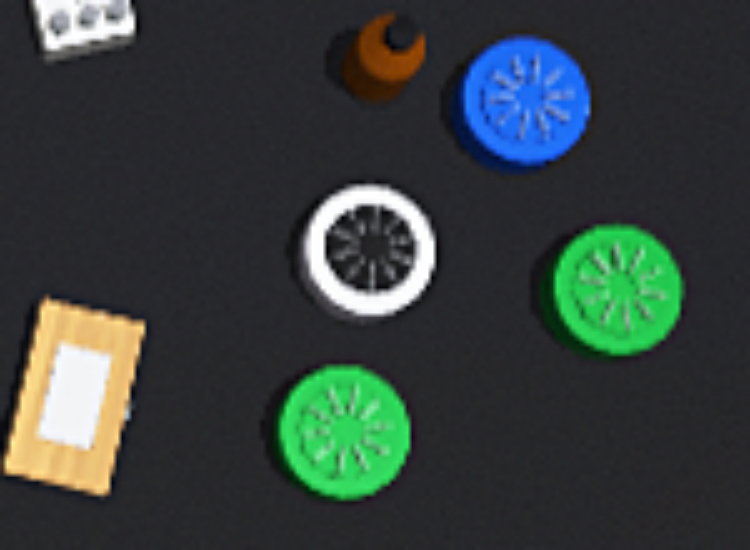

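View pics/bay.png

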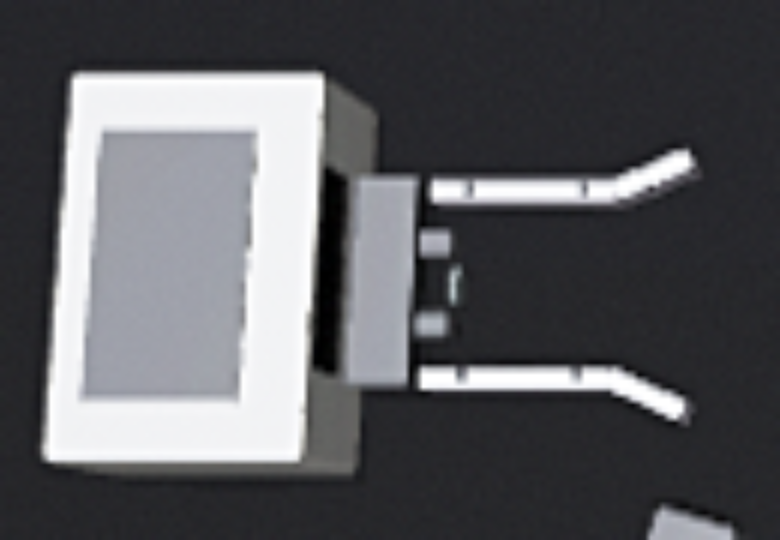

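```bash
cat >> h.py <<'E'
from scipy import ndimage as nd
def ray(c,uv,h):
    uv=np.asarray(uv,float).reshape(-1,2)
    d=np.c_[(uv[:,0]-c['cx'])/c['f'],(uv[:,1]-c['cy'])/c['f'],np.ones(len(uv))]@c['R']
    C=-c['R'].T@c['t']
    return (C+d*((h-C[2])/d[:,2])[:,None])[:,:2]
def circ(c,u,v,h,tol=.006,rad=40):
    Z=cloud(c)[...,2]; m=abs(Z-h)<tol
    U,V=np.meshgrid(np.arange(m.shape[1]),np.arange(m.shape[0])); m&=np.hypot(U-u,V-v)<rad
    L,n=nd.label(m); k=L[int(v)-2:int(v)+3,int(u)-2:int(u)+3]; 
    k=np.bincount(L[L>0]).argmax(); return np.argwhere(L==k)[:,::-1]
E
python3 - <<'E'
from h import *
c=dict(np.load('top0.npz'))
for n,u,v,h,r in [('rack',426,201,.058,35),('tip',329,224,.058,35),('slide',427,330,.039,35),('car',516,286,.040,30),('green',508,340,.04,30),('blue',562,241,.04,30),('green2',590,297,.04,30),('dish',247,224,.03,30),('case',262,387,.07,22),('oil',374,350,.055,20),('bottle',520,227,.07,25)]:
    p=circ(c,u/1.5,v/1.5,h,.008,r); X=ray(c,p,h)*1000
    R=cv2.minAreaRect(X.astype(np.float32)); e=cv2.minEnclosingCircle(X.astype(np.float32))
    print(n,len(p),np.round(R[0],1),np.round(R[1],1),round(R[2],1),'circ',np.round(e[0],1),round(e[1],1))
    if n in('rack','tip','slide'): print(np.round(cv2.boxPoints(R)).tolist())
# bay rails by colour
im=c['img']
b=(im.min(2)>150).astype(np.uint8)
L,n=nd.label(b)
for (a,bb) in [(230,294),(229,344)]:
    k=np.bincount(L[int(bb/1.5)-6:int(bb/1.5)+7,int(a/1.5)-6:int(a/1.5)+7].ravel()); k[0]=0;k=k.argmax()
    p=np.argwhere(L==k)[:,::-1]; X=ray(c,p,.03)*1000
    print('rail',len(p),X.min(0),X.max(0))
    for y in range(120,320,12):
        s=X[abs(X[:,1]-y)<6]
        if len(s): print(y,s[:,0].min().round(),s[:,0].max().round(),end='; ')
    print()
E
```

```text
rack 16 [ 762.7 -165.3] [11.3 15.8] 90.0 circ [ 762.7 -163.4] 8.7
[[755.0, -171.0], [771.0, -171.0], [771.0, -160.0], [755.0, -160.0]]
tip 638 [689.5 102.2] [119.7  79.4] 9.8 circ [690.6 101.2] 68.9
[[624.0, 131.0], [637.0, 53.0], [755.0, 73.0], [742.0, 152.0]]
slide 728 [ 428.  -144.4] [ 77.8 130.1] 77.2 circ [ 427.7 -143.2] 72.0
[[356.0, -168.0], [483.0, -197.0], [500.0, -121.0], [373.0, -92.0]]
car 470 [ 540.  -362.7] [90.9 94.5] 45.0 circ [ 539.3 -362.6] 48.3
green 492 [ 404.2 -341.3] [91.4 92.1] 0.7 circ [ 404.2 -340.7] 48.4
blue 435 [ 655.4 -482.4] [94.  94.4] 70.5 circ [ 655.3 -481.5] 49.5
green2 464 [ 512.3 -545.1] [90.  96.5] 0.8 circ [ 511.8 -544.3] 49.1
dish 388 [690.4 308.3] [86.  82.6] 46.0 circ [689.7 308.9] 43.8
case 202 [283.2 246.8] [49.3 49.6] 73.8 circ [283.1 246.3] 32.5
oil 40 [374.8 -15.9] [21.6 21.6] 0.7 circ [374.8 -15.9] 12.9
bottle 72 [ 686.3 -375.4] [47.6 48.9] 71.1 circ [ 686.1 -376. ] 25.4
rail 170 [500.93165024 260.96713766] [533.11300774 419.02228193]
264 522.0 533.0; 276 518.0 533.0; 288 510.0 525.0; 300 506.0 521.0; 312 502.0 514.0; 
rail 170 [369.90525231 261.12595929] [398.68756092 418.85977056]
264 370.0 384.0; 276 373.0 388.0; 288 377.0 392.0; 300 384.0 399.0; 312 388.0 399.0;
```

Run:
```python
from h import *
c=dict(np.load('top0.npz')); im=c['img']
Z=cloud(c)[...,2]
p=circ(c,426/1.5,201/1.5,.045,.025,35); X=ray(c,p,.045)*1000
R=cv2.minAreaRect(X.astype(np.float32)); print('rack',len(p),R,np.round(cv2.boxPoints(R)).tolist())
sub=Z[110:160,265:305]; print(np.histogram(sub,bins=[-.01,.005,.01,.02,.03,.04,.05,.055,.06,.065,.07])) 
b=(im.min(2)>150); L,n=nd.label(b)
for (a,bb) in [(230,294),(229,344)]:
    k=np.bincount(L[int(bb/1.5)-6:int(bb/1.5)+7,int(a/1.5)-6:int(a/1.5)+7].ravel()); k[0]=0;k=k.argmax()
    p=np.argwhere(L==k)[:,::-1]; X=ray(c,p,.03)*1000
    s=X[(X[:,1]>318)&(X[:,1]<415)]
    A=np.polyfit(s[:,1],s[:,0],1); print('rail line',A, np.polyval(A,[315,415]), s[:,0].min(),s[:,0].max())
# housing / crossbar
h=(abs(Z-.11)<.01)&(np.arange(512)[None]<140); X=ray(c,np.argwhere(h)[:,::-1],.11)*1000
print(len(X),cv2.minAreaRect(X.astype(np.float32)),X.min(0),X.max(0))
h=(abs(Z-.042)<.006); h[:, :112]=0;h[:,135:]=0;h[:185]=0;h[240:]=0; q=np.argwhere(h)[:,::-1]; X=ray(c,q,.042)*1000
print(len(X),cv2.minAreaRect(X.astype(np.float32)))
```

```text
rack 588 ((753.276123046875, -141.92446899414062), (124.51907348632812, 70.65281677246094), 13.371458053588867) [[685.0, -122.0], [701.0, -191.0], [822.0, -162.0], [806.0, -93.0]]
(array([1208,  169,   21,   31,  294,   80,   39,   91,   49,    4]), array([-0.01 ,  0.005,  0.01 ,  0.02 ,  0.03 ,  0.04 ,  0.05 ,  0.055,
        0.06 ,  0.065,  0.07 ]))
rail line [-1.58449016e-02  5.12843991e+02] [507.85284681 506.26835665] 500.9811115349087 513.5269568983568
rail line [-1.23756619e-02  3.96611990e+02] [392.71365675 391.47609055] 386.2926769314311 398.45587406547565
2834 ((446.1429443359375, 534.2220458984375), (228.87469482421875, 152.3075408935547), 0.8024289608001709) [330.99367762 457.62400725] [560.84510973 611.5170318 ]
379 ((448.0054931640625, 445.106689453125), (198.46571350097656, 43.577110290527344), 1.3230246305465698)
```

```bash
cat > plan.py <<'E'
import sys
from h import *
from rig import tips_ahead
# usage: plan.py step_mm turnstep w "x y z yaw" ...   (mm,deg)
def st():
    s=observe(); R=s['eef_rot']; return s,s['position']*1000,np.degrees(np.arctan2(R[1,0],R[0,0]))
def plan(step,wps,w,fin=None):
    s,p,yaw=st(); p=p.copy(); rows=[]
    for x,y,z,ya in wps:
        g=np.array([x,y,z]); 
        n=max(int(np.ceil(np.linalg.norm(g-p)/step-1e-6)),int(np.ceil(abs(ya-yaw)/7.0-1e-6)),1)
        dp=(g-p)/n; dy=(ya-yaw)/n
        for i in range(n):
            r=np.radians(yaw); X=np.array([np.cos(r),np.sin(r)]);Y=np.array([np.sin(r),-np.cos(r)])
            rows.append([w,round(dp[:2]@X/10,2),round(dp[:2]@Y/10,2),round(-dp[2]/10,2),round(-dy,1)])
            p+=dp; yaw+=dy
    for i in range(0,len(rows),5): print(rows[i:i+5])
if __name__=='__main__':
    s,p,yaw=st(); print('t',round(s['time_s'],2),'p',np.round(p,1),'yaw',round(yaw,2),'F',np.round(s['contact_force'],1),'w',round(s['width']*1000,1),'tips',tips_ahead)
    if len(sys.argv)>3: plan(float(sys.argv[1]),[list(map(float,a.split())) for a in sys.argv[3:]],float(sys.argv[2]))
E
python3 plan.py 40 5 "450 450 250 -45" "600 150 250 -75" "600 -250 250 -106" "519 -437 200 -106"; python3 -c "
from rig import tips_ahead
print(tips_ahead() if callable(tips_ahead) else tips_ahead)"
```

```text
t 0.15 p [174.3 599.8 247.5] yaw -16.21 F [-0.2 -1.  -0.3] w 85.2 tips 0.017
[[5.0, np.float64(3.83), np.float64(0.84), np.float64(-0.03), np.float64(3.6)], [5.0, np.float64(3.88), np.float64(0.59), np.float64(-0.03), np.float64(3.6)], [5.0, np.float64(3.91), np.float64(0.35), np.float64(-0.03), np.float64(3.6)], [5.0, np.float64(3.92), np.float64(0.1), np.float64(-0.03), np.float64(3.6)], [5.0, np.float64(3.92), np.float64(-0.14), np.float64(-0.03), np.float64(3.6)]]
[[5.0, np.float64(3.9), np.float64(-0.39), np.float64(-0.03), np.float64(3.6)], [5.0, np.float64(3.87), np.float64(-0.63), np.float64(-0.03), np.float64(3.6)], [5.0, np.float64(3.82), np.float64(-0.88), np.float64(-0.03), np.float64(3.6)], [5.0, np.float64(3.54), np.float64(1.18), np.float64(-0.0), np.float64(3.3)], [5.0, np.float64(3.6), np.float64(0.97), np.float64(-0.0), np.float64(3.3)]]
[[5.0, np.float64(3.65), np.float64(0.76), np.float64(-0.0), np.float64(3.3)], [5.0, np.float64(3.69), np.float64(0.55), np.float64(-0.0), np.float64(3.3)], [5.0, np.float64(3.71), np.float64(0.33), np.float64(-0.0), np.float64(3.3)
[... 875 characters left out ...]
oat64(3.97), np.float64(-0.47), np.float64(-0.0), np.float64(3.1)]]
[[5.0, np.float64(3.94), np.float64(-0.68), np.float64(-0.0), np.float64(3.1)], [5.0, np.float64(3.9), np.float64(-0.89), np.float64(-0.0), np.float64(3.1)], [5.0, np.float64(3.37), np.float64(0.44), np.float64(0.83), np.float64(0.0)], [5.0, np.float64(3.37), np.float64(0.44), np.float64(0.83), np.float64(0.0)], [5.0, np.float64(3.37), np.float64(0.44), np.float64(0.83), np.float64(0.0)]]
[[5.0, np.float64(3.37), np.float64(0.44), np.float64(0.83), np.float64(0.0)], [5.0, np.float64(3.37), np.float64(0.44), np.float64(0.83), np.float64(0.0)], [5.0, np.float64(3.37), np.float64(0.44), np.float64(0.83), np.float64(0.0)]]
0.017
```

>>> play_rows([
  [5, 3.8, 0.8, 0, 3.6],
  [5, 3.9, 0.6, 0, 3.6],
  [5, 3.9, 0.3, 0, 3.6],
  [5, 3.9, 0.1, 0, 3.6],
  [5, 3.9, -0.1, 0, 3.6],
])

```text
time_s: 0.57
position: [0.3447, 0.5074, 0.2447]
eef_rot: [[0.828, -0.561, -0.002], [-0.561, -0.828, -0.004], [0.0, 0.005, -1.0]]
contact_force: [1.2, -0.1, 0.4]
width: 0.0499
```

>>> play_rows([
  [5, 3.9, -0.4, 0, 3.6],
  [5, 3.9, -0.6, 0, 3.6],
  [5, 3.8, -0.9, 0, 3.6],
  [5, 3.5, 1.2, 0, 3.3],
  [5, 3.6, 1.0, 0, 3.3],
])

```text
time_s: 0.98
position: [0.4883, 0.3786, 0.2417]
eef_rot: [[0.609, -0.793, -0.004], [-0.793, -0.609, -0.007], [0.003, 0.007, -1.0]]
contact_force: [-0.5, 0.5, -0.2]
width: 0.05
```

>>> play_rows([
  [5, 3.7, 0.8, 0, 3.3],
  [5, 3.7, 0.6, 0, 3.3],
  [5, 3.7, 0.3, 0, 3.3],
  [5, 3.7, 0.1, 0, 3.3],
  [5, 3.7, -0.1, 0, 3.3],
])

```text
time_s: 1.4
position: [0.5708, 0.2009, 0.24]
eef_rot: [[0.345, -0.939, -0.008], [-0.939, -0.345, -0.009], [0.006, 0.01, -1.0]]
contact_force: [1.3, 0.3, 0.9]
width: 0.0501
```

```bash
sed -i 's/rows\[i:i+5\])/[[float(a) for a in r] for r in rows[i:i+5]])/' plan.py; python3 plan.py 40 5 "600 100 250 -75" "600 -250 250 -106" "519 -437 200 -106"
```

```text
t 1.4 p [570.8 200.9 240. ] yaw -69.82 F [1.3 0.3 0.9] w 50.1 tips 0.017
[[5.0, 3.49, 0.24, -0.33, 1.7], [5.0, 3.5, 0.14, -0.33, 1.7], [5.0, 3.5, 0.03, -0.33, 1.7], [5.0, 3.76, 1.01, -0.0, 3.4], [5.0, 3.81, 0.78, -0.0, 3.4]]
[[5.0, 3.85, 0.55, -0.0, 3.4], [5.0, 3.88, 0.32, -0.0, 3.4], [5.0, 3.89, 0.08, -0.0, 3.4], [5.0, 3.89, -0.15, -0.0, 3.4], [5.0, 3.87, -0.38, -0.0, 3.4]]
[[5.0, 3.84, -0.62, -0.0, 3.4], [5.0, 3.8, -0.85, -0.0, 3.4], [5.0, 3.37, 0.44, 0.83, 0.0], [5.0, 3.37, 0.44, 0.83, 0.0], [5.0, 3.37, 0.44, 0.83, 0.0]]
[[5.0, 3.37, 0.44, 0.83, 0.0], [5.0, 3.37, 0.44, 0.83, 0.0], [5.0, 3.37, 0.44, 0.83, 0.0]]
```

>>> play_rows([
  [5, 3.5, 0.2, -0.3, 1.7],
  [5, 3.5, 0.1, -0.3, 1.7],
  [5, 3.5, 0, -0.3, 1.7],
  [5, 3.8, 1.0, 0, 3.4],
  [5, 3.8, 0.8, 0, 3.4],
])

```text
time_s: 1.82
position: [0.6027, 0.0133, 0.2481]
eef_rot: [[0.133, -0.991, -0.011], [-0.991, -0.133, -0.011], [0.009, 0.012, -1.0]]
contact_force: [1.9, 0.6, -1.2]
width: 0.0498
```

>>> play_rows([
  [5, 3.9, 0.6, 0, 3.4],
  [5, 3.9, 0.3, 0, 3.4],
  [5, 3.9, 0.1, 0, 3.4],
  [5, 3.9, -0.1, 0, 3.4],
  [5, 3.9, -0.4, 0, 3.4],
])

```text
time_s: 2.23
position: [0.5973, -0.1918, 0.2488]
eef_rot: [[-0.177, -0.984, -0.014], [-0.984, 0.177, -0.01], [0.012, 0.012, -1.0]]
contact_force: [0.8, -0.2, -0.1]
width: 0.0499
```

>>> play_rows([
  [5, 3.8, -0.6, 0, 3.4],
  [5, 3.8, -0.8, 0, 3.4],
  [5, 3.4, 0.4, 0, 0],
  [5, 3.4, 0.4, 0, 0],
  [5, 3.4, 0.4, 0, 0],
])

```text
time_s: 2.65
position: [0.5511, -0.3727, 0.2477]
eef_rot: [[-0.301, -0.953, -0.018], [-0.953, 0.301, -0.009], [0.014, 0.014, -1.0]]
contact_force: [0.1, -0.4, -0.8]
width: 0.0498
```

```bash
python3 plan.py 30 5  "519 -437 150 -106"
```

```text
t 2.65 p [ 551.1 -372.7  247.7] yaw -107.53 F [ 0.1 -0.4 -0.8] w 49.8 tips 0.017
[[5.0, 1.42, 0.23, 1.95, -0.3], [5.0, 1.42, 0.23, 1.95, -0.3], [5.0, 1.42, 0.24, 1.95, -0.3], [5.0, 1.42, 0.25, 1.95, -0.3], [5.0, 1.41, 0.26, 1.95, -0.3]]
```

>>> play_rows([
  [5, 2.4, 0.4, 1.0, -0.3],
  [5, 2.4, 0.4, 1.5, -0.3],
  [5, 1.5, 0.3, 2.0, -0.3],
  [5, 0.9, 0.1, 2.5, -0.3],
  [5, 0, 0, 2.0, -0.3],
])

```text
time_s: 3.07
position: [0.5125, -0.451, 0.16]
eef_rot: [[-0.284, -0.959, -0.01], [-0.959, 0.284, -0.015], [0.017, 0.005, -1.0]]
contact_force: [-0.3, 1.2, -0.2]
width: 0.0503
```

```bash
python3 plan.py 30 5  "519 -437 80 -106" "519 -437 27 -106"
python3 - <<'E'
from h import *
for n in('top','scene','wrist'):
    c=snap(n); save(f'pics/{n}1.png',c['img'],1.5); np.savez(f'{n}1.npz',**c)
E
```

```text
t 3.07 p [ 512.5 -451.   160. ] yaw -106.52 F [-0.3  1.2 -0.2] w 50.3 tips 0.017
[[5.0, -0.51, -0.08, 2.67, -0.2], [5.0, -0.51, -0.08, 2.67, -0.2], [5.0, -0.51, -0.08, 2.67, -0.2], [5.0, 0.0, -0.0, 2.65, 0.0], [5.0, 0.0, -0.0, 2.65, 0.0]]
```

View pics/wrist1.png

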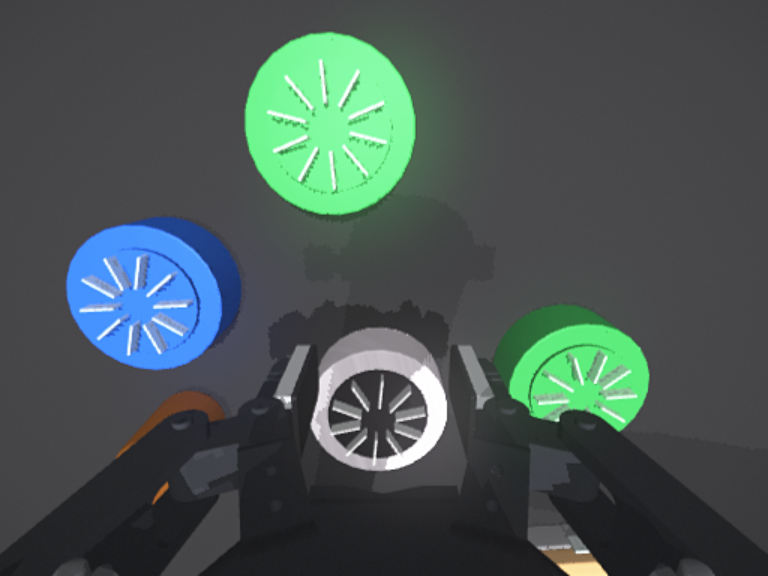

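View pics/scene1.png

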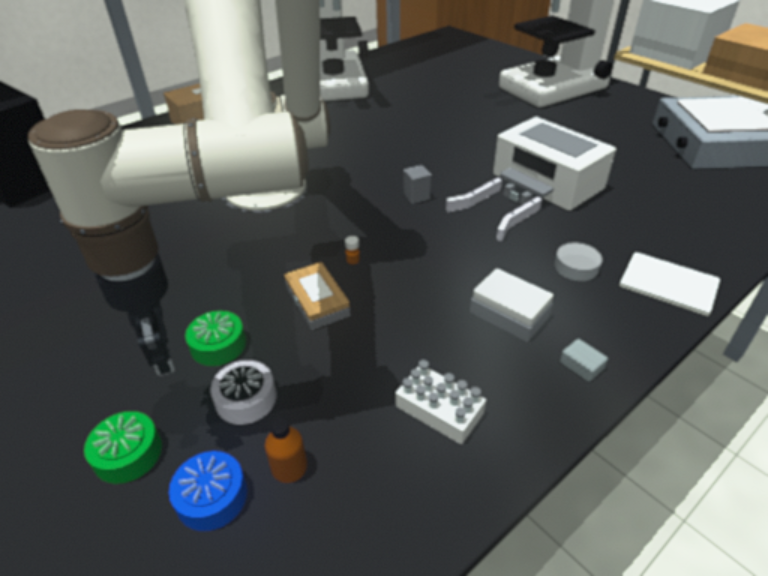

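>>> play_rows([
  [5, -0.4, -0.1, 2.7, -0.2],
  [5, -0.4, -0.1, 2.7, -0.2],
  [5, -0.4, -0.1, 2.7, 0],
  [5, 0, 0, 2.5, 0],
  [5, 0, 0, 2.0, 0],
])

```text
time_s: 3.63
position: [0.5304, -0.4443, 0.0474]
eef_rot: [[-0.269, -0.963, 0.013], [-0.963, 0.268, -0.032], [0.027, -0.021, -0.999]]
contact_force: [0.1, -0.2, 0.3]
width: 0.0499
```

```bash
python3 plan.py 10 5  "519 -437 27 -106"
```

```text
t 3.63 p [ 530.4 -444.3   47.4] yaw -105.61 F [ 0.1 -0.2  0.3] w 49.9 tips 0.017
[[5.0, -0.13, 0.43, 0.68, 0.1], [5.0, -0.13, 0.43, 0.68, 0.1], [5.0, -0.13, 0.43, 0.68, 0.1]]
```

>>> play_rows([
  [5, -0.1, 0.45, 0.6, 0],
  [5, -0.1, 0.45, 0.6, 0],
  [5, -0.1, 0.4, 0.5, 0],
  [5, 0, 0, 0, 0],
])

```text
time_s: 3.97
position: [0.5209, -0.4366, 0.0308]
eef_rot: [[-0.265, -0.964, 0.014], [-0.964, 0.265, -0.033], [0.028, -0.023, -0.999]]
contact_force: [-0.8, 0.9, -0.2]
width: 0.0502
```

```bash
python3 plan.py 10 5  "519 -437 27 -106" "524 -420 27 -106"; python3 -c "
from h import *; print(np.round(observe()['eef_rot'],4))"
```

```text
t 3.97 p [ 520.9 -436.6   30.8] yaw -105.38 F [-0.8  0.9 -0.2] w 50.2 tips 0.017
[[5.0, 0.09, 0.17, 0.38, 0.6], [5.0, -0.89, -0.01, -0.0, -0.0], [5.0, -0.89, -0.01, -0.0, -0.0]]
[[-0.2651 -0.9641  0.0143]
 [-0.9638  0.2645 -0.0333]
 [ 0.0283 -0.0227 -0.9993]]
```

>>> play_rows([
  [5, -0.8, 0.1, 0.1, 0.3],
  [5, -0.7, 0.1, 0.1, 0.3],
  [5, -0.3, 0, 0, 0],
  [5, -0.3, 0, 0, 0],
  [5, -0.3, 0, 0, 0],
])

```text
time_s: 4.38
position: [0.5281, -0.4124, 0.0336]
eef_rot: [[-0.276, -0.961, 0.022], [-0.961, 0.275, -0.038], [0.031, -0.031, -0.999]]
contact_force: [-2.4, -1.8, -2.2]
width: 0.0502
```

>>> play_rows([
  [5, -0.3, 0, 0, 0],
  [5, -0.3, 0, 0, 0],
])

```text
time_s: 4.55
position: [0.5286, -0.4062, 0.0333]
eef_rot: [[-0.275, -0.961, 0.019], [-0.961, 0.274, -0.038], [0.031, -0.029, -0.999]]
contact_force: [-2.1, -2.6, 0.2]
width: 0.0497
```

```bash
cat > look.py <<'E'
import sys
from h import *
i=sys.argv[1]
for n in sys.argv[2:]:
    c=snap(n); save(f'pics/{n}{i}.png',c['img'],1.5); np.savez(f'{n}{i}.npz',**c)
E
python3 look.py 2 wrist scene; python3 plan.py
```

```text
t 4.65 p [ 528.7 -405.9   33.2] yaw -105.99 F [-1.6 -0.3 -0.2] w 50.1 tips 0.017
```

View pics/wrist2.png

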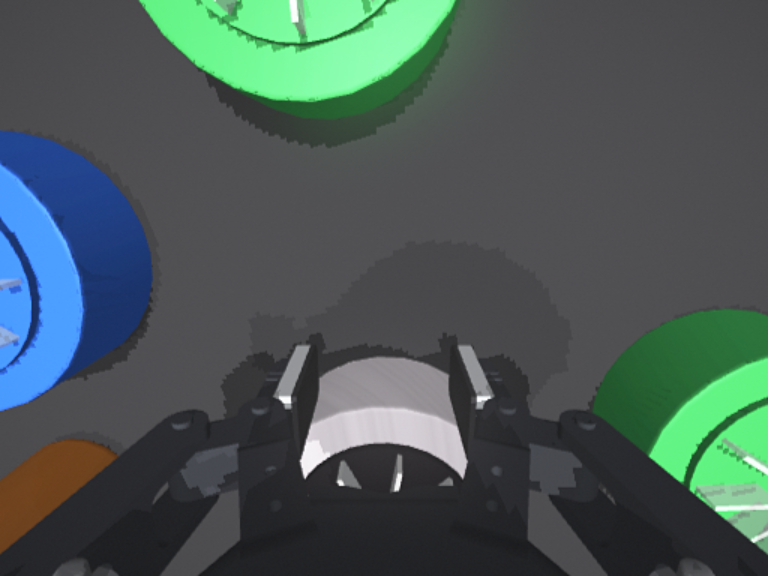

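View pics/scene2.png

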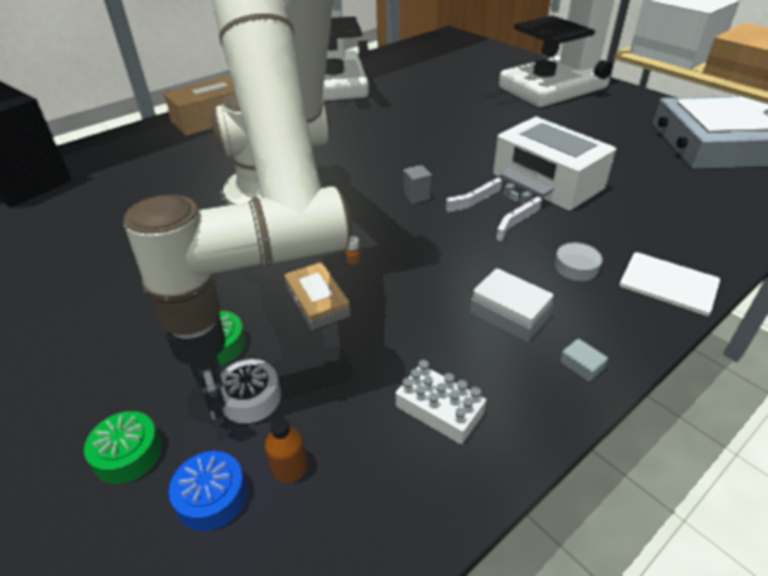

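```bash
cat > path.py <<'E'
import sys
from h import *
from plan import st
from scipy.interpolate import CubicSpline
W=np.array([(543,-357),(575,-260),(592,-180),(588,-100),(545,20),(495,130),(459,222),(451,275),(450,330),(449.3,380.)])
l=np.r_[0,np.cumsum(np.hypot(*np.diff(W,axis=0).T))]; S=CubicSpline(l,W)
OFF=51
def main(v,n=5,zt=27):
    s,p,yaw=st(); f=s['contact_force']
    r=np.radians(yaw); d=-np.array([np.cos(r),np.sin(r)]); C=p[:2]+OFF*d
    ss=np.linspace(0,l[-1],4000); k=np.argmin(np.hypot(*(S(ss)-C).T)); s0=ss[k]
    R=s['eef_rot']
    print('t',round(s['time_s'],2),'TCP',np.round(p,1),'yaw',round(yaw,1),'C',np.round(C,1),'err',np.round(C-S(s0),1),'s',round(s0),'/',round(l[-1]),'F',np.round(f,1),'Fd',round(-f[:2]@d,1),'tilt',np.round(R[2,:2],3),'w',round(s['width']*1e3,1))
    pc=p.copy(); rows=[]
    for i in range(n):
        si=s0+v*(i+1); g=S(si); tg=S(si,1); head=np.degrees(np.arctan2(-tg[1],-tg[0]))
        dy=np.clip(head-yaw,-4,4); y2=yaw+dy; r2=np.radians(y2); d2=-np.array([np.cos(r2),np.sin(r2)])
        T=np.r_[g-OFF*d2, pc[2]+np.clip(zt-pc[2],-1.5,1.5)]
        dp=T-pc
        c,sn=np.cos(np.radians(yaw)),np.sin(np.radians(yaw))
        # full rotation with the measured tilt, tool columns
        Ry=np.array([[c,sn,0],[sn,-c,0],[0,0,-1.]]); A=Ry.copy(); A[2,:2]=R[2,:2]; A[:2,2]=-(Ry[:2,:2]@R[2,:2])*-1
        t=np.linalg.solve(A,dp)
        rows.append([5,*[float(round(x/10,2)) for x in t],float(round(-dy,1))])
        pc=T; yaw=y2
    print(rows)
if __name__=='__main__': main(float(sys.argv[1]))
E
python3 path.py 8
```

```text
t 4.65 TCP [ 528.7 -405.9   33.2] yaw -106.0 C [ 542.8 -356.9] err [-0.2  0.1] s 0 / 770 F [-1.6 -0.3 -0.2] Fd 0.7 tilt [ 0.031 -0.029] w 50.1
[[5, -0.79, 0.1, 0.12, 1.5], [5, -0.8, 0.04, 0.12, 0.5], [5, -0.8, 0.04, 0.12, 0.4], [5, -0.8, 0.03, 0.12, 0.3], [5, -0.8, 0.02, -0.0, 0.2]]
```

>>> play_rows([
  [5, -0.8, 0.1, 0.1, 1.0],
  [5, -0.8, 0, 0.1, 0.5],
  [5, -0.8, 0, 0.1, 0.4],
  [5, -0.8, 0, 0.1, 0.3],
  [5, -0.8, 0, 0, 0.2],
])

```text
time_s: 5.07
position: [0.5411, -0.3754, 0.0335]
eef_rot: [[-0.318, -0.948, 0.025], [-0.947, 0.317, -0.049], [0.038, -0.039, -0.998]]
contact_force: [-2.4, -3.1, -0.7]
width: 0.0498
```

```bash
python3 path.py 9
```

```text
t 5.07 TCP [ 541.1 -375.4   33.5] yaw -108.6 C [ 557.4 -327. ] err [ 4.2 -1.4] s 33 / 770 F [-2.4 -3.1 -0.7] Fd 3.7 tilt [ 0.038 -0.039] w 49.8
[[5, -0.91, 0.47, 0.1, 0.3], [5, -0.91, 0.01, 0.12, 0.1], [5, -0.91, -0.0, 0.12, -0.1], [5, -0.91, -0.01, 0.12, -0.2], [5, -0.91, -0.02, 0.02, -0.3]]
```

>>> play_rows([
  [5, 0.8, 0, 0, 0],
  [5, 0.8, 0, 0, 0],
  [5, 0.8, 0, 0, 0],
  [5, 0, 0, 0, 0],
])

```text
time_s: 5.4
position: [0.5353, -0.3992, 0.0353]
eef_rot: [[-0.317, -0.948, 0.03], [-0.948, 0.315, -0.049], [0.037, -0.044, -0.998]]
contact_force: [-0.4, 0.5, 0.3]
width: 0.0503
```

>>> play_rows([
  [5, 0, 0, 0, 0],
  [5, 0, 0, 0, 0],
  [5, 0, 0, 0, 0],
  [5, 0, 0, 0, 0],
])

```text
time_s: 5.73
position: [0.5347, -0.4008, 0.0349]
eef_rot: [[-0.32, -0.947, 0.03], [-0.947, 0.318, -0.049], [0.037, -0.044, -0.998]]
contact_force: [0.5, -0.8, -0.6]
width: 0.0499
```

>>> play_rows([
  [5, 0, 0, -2, 0],
  [5, 0, 0, -2, 0],
  [5, 0, 0, -2, 0],
  [5, 0, 0, -2, 0],
  [5, 0, 0, -2, 0],
])

```text
time_s: 6.15
position: [0.5283, -0.3933, 0.1309]
eef_rot: [[-0.319, -0.948, 0.016], [-0.947, 0.318, -0.041], [0.034, -0.028, -0.999]]
contact_force: [0.3, 0.0, 0.4]
width: 0.05
```

>>> play_rows([
  [5, 0, 0, -2, 0],
  [5, 0, 0, -2, 0],
  [5, 0, 0, -2, 0],
  [5, 0, 0, 0, 0],
])

```text
time_s: 6.48
position: [0.529, -0.3904, 0.1988]
eef_rot: [[-0.317, -0.948, 0.023], [-0.948, 0.316, -0.045], [0.036, -0.036, -0.999]]
contact_force: [1.2, -0.9, 1.5]
width: 0.0498
```

>>> play_rows([
  [5, 0, 0, -3, 0],
  [5, 0, 0, 0, 0],
])

```text
time_s: 6.65
position: [0.5285, -0.3886, 0.2303]
eef_rot: [[-0.317, -0.948, 0.024], [-0.948, 0.315, -0.046], [0.036, -0.037, -0.999]]
contact_force: [0.6, -0.9, 3.0]
width: 0.0501
```

>>> play_rows([
  [5, 0, 0, 3, 0],
  [5, 0, 0, 0, 0],
])

```text
time_s: 6.82
position: [0.5303, -0.3897, 0.2016]
eef_rot: [[-0.316, -0.948, 0.029], [-0.948, 0.315, -0.047], [0.035, -0.043, -0.998]]
contact_force: [-0.1, 0.8, -2.1]
width: 0.05
```

>>> play_rows([
  [5, 4, 0, 0, 0],
  [5, 0, 0, 0, 0],
])

```text
time_s: 6.98
position: [0.518, -0.4273, 0.203]
eef_rot: [[-0.312, -0.95, 0.028], [-0.949, 0.311, -0.047], [0.036, -0.041, -0.998]]
contact_force: [1.1, 0.3, -0.1]
width: 0.0501
```

>>> play_rows([
  [5, -4, 0, 0, 0],
  [5, 0, 0, 0, 0],
])

```text
time_s: 7.15
position: [0.5298, -0.3911, 0.2012]
eef_rot: [[-0.317, -0.948, 0.027], [-0.948, 0.316, -0.048], [0.037, -0.041, -0.999]]
contact_force: [-1.5, -0.7, 0.1]
width: 0.0498
```

>>> play_rows([
  [5, 0, 4, 0, 0],
  [5, 0, 0, 0, 0],
])

```text
time_s: 7.32
position: [0.488, -0.3754, 0.1938]
eef_rot: [[-0.315, -0.949, 0.014], [-0.948, 0.314, -0.042], [0.035, -0.027, -0.999]]
contact_force: [-0.3, 0.8, -2.4]
width: 0.0501
```

>>> play_rows([
  [5, 0, -4, 0, 0],
  [5, 0, 0, 0, 0],
])

```text
time_s: 7.48
position: [0.5224, -0.3861, 0.1928]
eef_rot: [[-0.314, -0.949, 0.006], [-0.949, 0.314, -0.039], [0.035, -0.018, -0.999]]
contact_force: [1.0, -0.7, 0.5]
width: 0.0501
```

>>> play_rows([
  [5, 0, 0, 0, 7],
  [5, 0, 0, 0, 0],
])

```text
time_s: 7.65
position: [0.5229, -0.386, 0.1919]
eef_rot: [[-0.431, -0.903, 0.004], [-0.902, 0.43, -0.038], [0.033, -0.02, -0.999]]
contact_force: [0.4, -0.3, -0.1]
width: 0.0497
```

>>> play_rows([
  [5, 0, 0, 0, -7],
  [5, 0, 0, 0, 0],
])

```text
time_s: 7.82
position: [0.5231, -0.3859, 0.1921]
eef_rot: [[-0.308, -0.951, 0.003], [-0.951, 0.308, -0.038], [0.035, -0.015, -0.999]]
contact_force: [0.5, 0.2, 0.3]
width: 0.0499
```

>>> play_rows([
  [5, 4, 1.2, 0, 0],
  [5, 4, 1.2, 0, 0],
  [5, 4, 1.2, 0, 0],
  [5, 4, 1.2, 0, 0],
  [5, 4, 1.2, 0, 0],
])

```text
time_s: 8.23
position: [0.4089, -0.5558, 0.2009]
eef_rot: [[-0.295, -0.956, 0.007], [-0.955, 0.294, -0.039], [0.036, -0.018, -0.999]]
contact_force: [0.5, -0.1, 0.0]
width: 0.0499
```

>>> play_rows([
  [5, 4, 1.2, 0, 0],
  [5, 0, 0, 0, 0],
])

```text
time_s: 8.4
position: [0.3808, -0.5955, 0.203]
eef_rot: [[-0.302, -0.953, 0.006], [-0.953, 0.301, -0.042], [0.038, -0.019, -0.999]]
contact_force: [0.1, 2.0, -1.3]
width: 0.0501
```

>>> play_rows([
  [5, -3.3, 2.3, 0, 0],
  [5, 0, 0, 0, 0],
])

```text
time_s: 8.57
position: [0.3625, -0.5565, 0.1952]
eef_rot: [[-0.311, -0.95, -0.002], [-0.95, 0.311, -0.033], [0.032, -0.008, -0.999]]
contact_force: [-0.4, 1.1, -1.5]
width: 0.05
```

>>> play_rows([
  [5, 3.3, -2.3, 0, 0],
  [5, 0, 0, 0, 0],
])

```text
time_s: 8.73
position: [0.371, -0.5917, 0.1933]
eef_rot: [[-0.311, -0.95, -0.009], [-0.95, 0.311, -0.025], [0.027, 0.001, -1.0]]
contact_force: [0.7, -0.8, -0.2]
width: 0.0501
```

>>> play_rows([
  [5, -3.3, 2.3, 0, 0],
  [5, 0, 0, 0, 0],
  [5, 3.3, -2.3, 0, 0],
  [5, 0, 0, 0, 0],
])

```text
time_s: 9.07
position: [0.3658, -0.5851, 0.1837]
eef_rot: [[-0.313, -0.949, -0.025], [-0.949, 0.314, -0.009], [0.016, 0.021, -1.0]]
contact_force: [0.3, -0.9, -0.8]
width: 0.05
```

>>> play_rows([
  [5, -3.3, 2.3, 0, 0],
  [5, 0, 0, 0, 0],
  [5, 3.3, -2.3, 0, 0],
  [5, 0, 0, 0, 0],
])

```text
time_s: 9.4
position: [0.3618, -0.5789, 0.1753]
eef_rot: [[-0.315, -0.948, -0.039], [-0.949, 0.315, 0.006], [0.006, 0.039, -0.999]]
contact_force: [0.5, -0.8, -0.4]
width: 0.0501
```

```bash
python3 look.py 3 top
python3 - <<'E'
from h import *
c=dict(np.load('top3.npz'))
p=circ(c,516/1.5-3,286/1.5-3,.04,.008,30); X=ray(c,p,.04)*1000
print(len(p),cv2.minEnclosingCircle(X.astype(np.float32)))
E
python3 plan.py
```

```text
474 ((558.1670532226562, -325.1776123046875), 48.438194274902344)
t 9.45 p [ 361.1 -576.4  176.1] yaw -108.37 F [-0.8  1.6 -0.4] w 50.2 tips 0.017
```

View pics/top3.png

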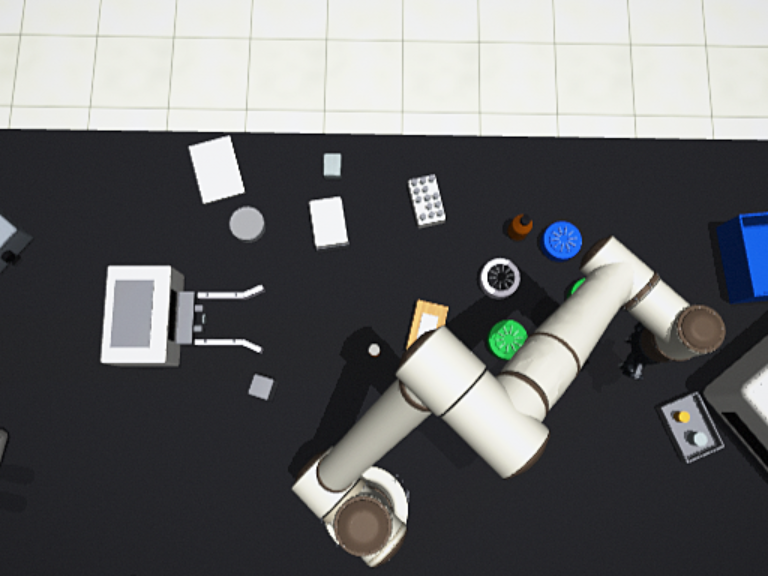

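```bash
sed -i 's/OFF=51/OFF=53/' path.py; python3 plan.py 40 5 "532 -404 180 -108" "532 -404 100 -108" "532 -404 27 -108"; python3 -c "
from h import *;print(observe()['joints'])"
```

```text
t 9.45 p [ 361.1 -576.4  176.1] yaw -108.37 F [-0.8  1.6 -0.4] w 50.2 tips 0.017
[[5.0, -3.11, -1.54, -0.06, -0.1], [5.0, -3.11, -1.54, -0.06, -0.1], [5.0, -3.1, -1.55, -0.06, -0.1], [5.0, -3.1, -1.55, -0.06, -0.1], [5.0, -3.1, -1.55, -0.06, -0.1]]
[[5.0, -3.1, -1.55, -0.06, -0.1], [5.0, -3.1, -1.56, -0.06, -0.1], [5.0, -0.0, 0.0, 4.0, -0.0], [5.0, -0.0, 0.0, 4.0, -0.0], [5.0, 0.0, 0.0, 3.65, -0.0]]
[[5.0, 0.0, 0.0, 3.65, -0.0]]
[-0.76519707  0.54218696  0.07191821  0.02290933 -1.13416351  0.43445077]
```

>>> play_rows([
  [5, -3.1, -1.5, -0.1, 0],
  [5, -3.1, -1.5, -0.1, 0],
  [5, -3.1, -1.5, -0.1, 0],
  [5, -3.1, -1.5, -0.1, 0],
  [5, -3.1, -1.5, -0.1, 0],
])

```text
time_s: 9.87
position: [0.4818, -0.4543, 0.1807]
eef_rot: [[-0.329, -0.944, -0.034], [-0.944, 0.329, 0.005], [0.007, 0.034, -0.999]]
contact_force: [-0.0, -0.4, -0.5]
width: 0.0504
```

>>> play_rows([
  [5, -3.1, -1.5, 0, 0],
  [5, -2.6, -1.5, 0, 0],
  [5, 0, 0, 0, 0],
])

```text
time_s: 10.12
position: [0.5359, -0.403, 0.1836]
eef_rot: [[-0.324, -0.946, -0.027], [-0.946, 0.324, 0.002], [0.007, 0.026, -1.0]]
contact_force: [-0.0, 0.3, -0.3]
width: 0.05
```

```bash
python3 plan.py 30 5 "532 -404 100 -108" "532 -404 40 -108"; python3 path.py 5 | head -1
```

```text
t 10.12 p [ 535.9 -403.   183.6] yaw -108.91 F [-0.   0.3 -0.3] w 50.0 tips 0.017
[[5.0, 0.07, 0.11, 2.79, -0.3], [5.0, 0.07, 0.11, 2.79, -0.3], [5.0, 0.07, 0.11, 2.79, -0.3], [5.0, 0.0, 0.0, 3.0, -0.0], [5.0, 0.0, 0.0, 3.0, -0.0]]
t 10.12 TCP [ 535.9 -403.   183.6] yaw -108.9 C [ 553.1 -352.9] err [ 8.  -2.6] s 7 / 770 F [-0.   0.3 -0.3] Fd -0.3 tilt [0.007 0.026] w 50.0
```

>>> play_rows([
  [5, 0.2, 0.3, 2.8, 0],
  [5, 0.1, 0.3, 2.8, 0],
  [5, 0.1, 0.2, 2.8, 0],
  [5, 0.1, 0.2, 2.8, 0],
  [5, 0.1, 0, 2.0, 0],
])

```text
time_s: 10.53
position: [0.5312, -0.4049, 0.0621]
eef_rot: [[-0.317, -0.948, -0.001], [-0.948, 0.317, -0.011], [0.011, -0.003, -1.0]]
contact_force: [0.1, -0.5, -0.4]
width: 0.05
```

```bash
python3 plan.py 12 5 "532 -404 27 -108"; python3 path.py 5 | head -1
```

```text
t 10.53 p [ 531.2 -404.9   62.1] yaw -108.49 F [ 0.1 -0.5 -0.4] w 50.0 tips 0.017
[[5.0, -0.04, -0.02, 1.17, -0.2], [5.0, -0.04, -0.02, 1.17, -0.2], [5.0, -0.04, -0.02, 1.17, -0.2]]
t 10.53 TCP [ 531.2 -404.9   62.1] yaw -108.5 C [ 548.  -354.7] err [ 3.9 -1.3] s 4 / 770 F [ 0.1 -0.5 -0.4] Fd 0.4 tilt [ 0.011 -0.003] w 50.0
```

>>> play_rows([
  [5, -0.3, 0, 1.2, 0],
  [5, -0.3, 0, 1.2, 0],
  [5, -0.3, 0, 1.0, 0],
  [5, -0.6, 0, 0.3, 0],
  [5, -0.6, 0, 0.1, 0],
])

```text
time_s: 10.95
position: [0.5357, -0.3847, 0.0209]
eef_rot: [[-0.321, -0.947, -0.003], [-0.947, 0.321, -0.01], [0.011, -0.0, -1.0]]
contact_force: [0.0, 0.3, 0.5]
width: 0.05
```

```bash
python3 path.py 12
```

```text
t 10.95 TCP [ 535.7 -384.7   20.9] yaw -108.7 C [ 552.7 -334.5] err [ 2.3 -0.7] s 25 / 770 F [0.  0.3 0.5] Fd -0.3 tilt [ 0.011 -0.   ] w 50.0
[[5, -1.19, 0.25, -0.16, 0.1], [5, -1.2, 0.01, -0.16, 0.2], [5, -1.2, -0.01, -0.16, -0.1], [5, -1.2, -0.02, -0.16, -0.3], [5, -1.21, -0.04, -0.02, -0.5]]
```

>>> play_rows([
  [5, -0.5, 0.05, -0.1, 0],
  [5, -0.4, 0.05, -0.1, 0],
  [5, -0.4, 0.05, -0.1, 0],
  [5, -0.6, 0, 0, 0],
  [5, -0.8, 0, 0, 0],
])

```text
time_s: 11.37
position: [0.5456, -0.3578, 0.0275]
eef_rot: [[-0.321, -0.947, 0.003], [-0.947, 0.321, -0.014], [0.012, -0.007, -1.0]]
contact_force: [-1.0, -2.7, -1.8]
width: 0.0501
```

```bash
sed -i 's/zt=27/zt=25/' path.py; python3 path.py 14
```

```text
t 11.37 TCP [ 545.6 -357.8   27.5] yaw -108.7 C [ 562.6 -307.6] err [ 3.  -0.9] s 53 / 770 F [-1.  -2.7 -1.8] Fd 2.8 tilt [ 0.012 -0.007] w 50.1
[[5, -1.4, 0.31, 0.13, 0.0], [5, -1.41, -0.04, 0.08, -0.5], [5, -1.41, -0.06, -0.02, -0.8], [5, -1.41, -0.09, -0.02, -1.1], [5, -1.41, -0.11, -0.02, -1.4]]
```

>>> play_rows([
  [5, -1.2, 0.2, 0.2, 0],
  [5, -1.4, 0.05, 0.2, -0.5],
  [5, -1.4, -0.05, 0.1, -0.8],
  [5, -1.4, -0.1, 0.1, -1.1],
  [5, -1.4, -0.1, 0.1, -1.4],
])

```text
time_s: 11.78
position: [0.5693, -0.2959, 0.0269]
eef_rot: [[-0.254, -0.967, 0.011], [-0.967, 0.254, -0.025], [0.021, -0.017, -1.0]]
contact_force: [-1.5, -5.9, 3.7]
width: 0.0497
```

```bash
python3 path.py 14
```

```text
t 11.78 TCP [ 569.3 -295.9   26.9] yaw -104.7 C [ 582.8 -244.6] err [ 3.1 -0.8] s 119 / 770 F [-1.5 -5.9  3.7] Fd 6.1 tilt [ 0.021 -0.017] w 49.7
[[5, -1.41, 0.24, 0.12, -0.9], [5, -1.41, -0.16, 0.02, -1.9], [5, -1.4, -0.18, -0.03, -2.2], [5, -1.4, -0.21, -0.03, -2.6], [5, -1.41, -0.23, -0.03, -2.8]]
```

>>> play_rows([
  [5, -1.4, 0.2, 0.1, -0.9],
  [5, -1.4, -0.1, 0.1, -1.9],
  [5, -1.4, -0.2, 0.1, -2.2],
  [5, -1.4, -0.2, 0.05, -2.6],
  [5, -1.4, -0.2, 0.05, -2.8],
])

```text
time_s: 12.2
position: [0.5917, -0.2263, 0.027]
eef_rot: [[-0.064, -0.998, 0.018], [-0.998, 0.063, -0.032], [0.03, -0.02, -0.999]]
contact_force: [-0.2, -4.2, 1.7]
width: 0.0499
```

```bash
python3 path.py 14; python3 look.py 4 top scene
python3 - <<'E'
from h import *
c=dict(np.load('top4.npz'))
C=c['R']@np.array([.593,-.182,.04])+c['t']; u,v=C[:2]/C[2]*c['f']+[c['cx'],c['cy']]; print(u,v)
p=circ(c,u,v,.04,.008,30); X=ray(c,p,.04)*1000
print(len(p),cv2.minEnclosingCircle(X.astype(np.float32)),cv2.minAreaRect(X.astype(np.float32)))
E
```

```text
t 12.2 TCP [ 591.7 -226.3   27. ] yaw -93.6 C [ 595.1 -173.4] err [ 2.5 -0.2] s 191 / 770 F [-0.2 -4.2  1.7] Fd 4.2 tilt [ 0.03 -0.02] w 49.9
[[5, -1.42, 0.04, 0.11, -2.6], [5, -1.41, -0.23, 0.02, -2.8], [5, -1.41, -0.23, -0.04, -2.8], [5, -1.41, -0.23, -0.04, -2.8], [5, -1.41, -0.23, -0.04, -2.8]]
294.6538976724076 175.29083772435015
305 ((590.2091674804688, -172.02284240722656), 46.56098556518555) ((582.6439208984375, -170.1383819580078), (68.4592056274414, 85.11322784423828), 0.7865598201751709)
```

View pics/top4.png

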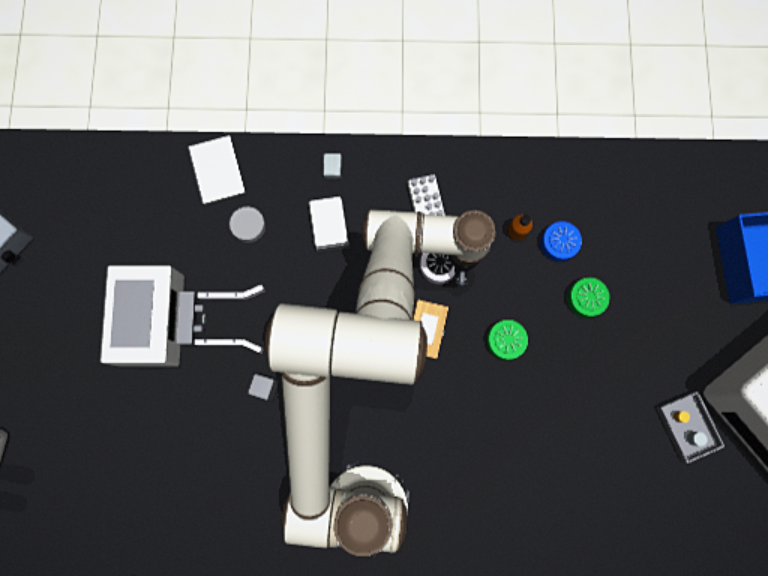

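View pics/scene4.png

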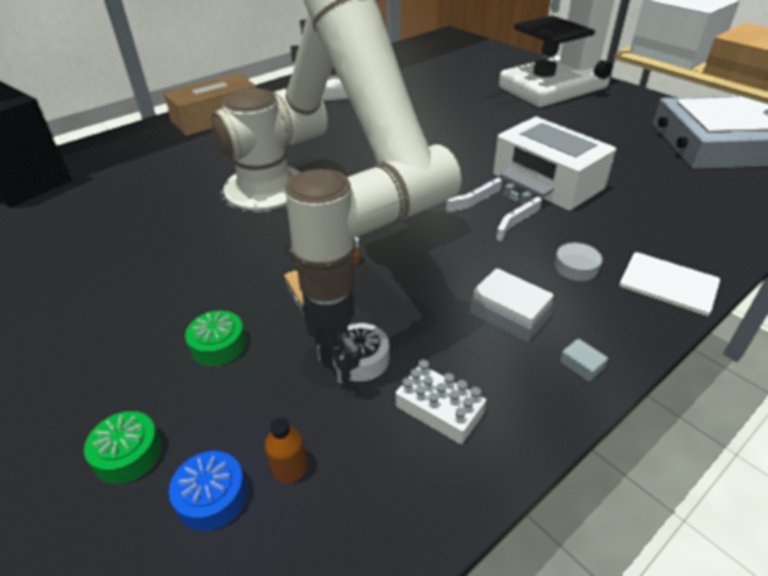

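>>> play_rows([
  [5, -1.4, 0.1, 0.15, -2.6],
  [5, -1.4, -0.2, 0.1, -2.8],
  [5, -1.4, -0.2, 0.05, -2.8],
  [5, -1.4, -0.2, 0.05, -2.8],
  [5, -1.4, -0.2, 0.05, -2.8],
])

```text
time_s: 12.72
position: [0.6016, -0.1586, 0.0262]
eef_rot: [[0.179, -0.983, 0.031], [-0.983, -0.18, -0.037], [0.042, -0.024, -0.999]]
contact_force: [0.8, -5.6, 1.7]
width: 0.0501
```

```bash
python3 path.py 14
```

```text
t 12.72 TCP [ 601.6 -158.6   26.2] yaw -79.7 C [ 592.1 -106.4] err [2.9 0.5] s 257 / 770 F [ 0.8 -5.6  1.7] Fd 5.6 tilt [ 0.042 -0.024] w 50.1
[[5, -1.41, 0.12, 0.05, -2.0], [5, -1.4, -0.21, -0.05, -2.6], [5, -1.4, -0.18, -0.05, -2.2], [5, -1.4, -0.16, -0.05, -1.9], [5, -1.4, -0.13, -0.06, -1.6]]
```

>>> play_rows([
  [5, -1.4, 0.2, 0.1, -2.0],
  [5, -1.4, -0.1, 0.05, -2.6],
  [5, -1.4, -0.2, 0, -2.2],
  [5, -1.4, -0.15, 0, -1.9],
  [5, -1.4, -0.1, 0, -1.6],
])

```text
time_s: 13.13
position: [0.5928, -0.0906, 0.0262]
eef_rot: [[0.355, -0.934, 0.046], [-0.933, -0.357, -0.04], [0.054, -0.028, -0.998]]
contact_force: [2.4, -6.2, 2.9]
width: 0.0501
```

```bash
python3 path.py 14; python3 look.py 5 wrist
```

```text
t 13.13 TCP [592.8 -90.6  26.2] yaw -69.2 C [574.  -41.1] err [2.8 1.1] s 324 / 770 F [ 2.4 -6.2  2.9] Fd 6.6 tilt [ 0.054 -0.028] w 50.1
[[5, -1.4, 0.22, 0.04, -1.0], [5, -1.4, -0.09, -0.07, -1.1], [5, -1.4, -0.06, -0.07, -0.7], [5, -1.4, -0.04, -0.07, -0.4], [5, -1.4, -0.01, -0.07, -0.1]]
```

View pics/wrist5.png

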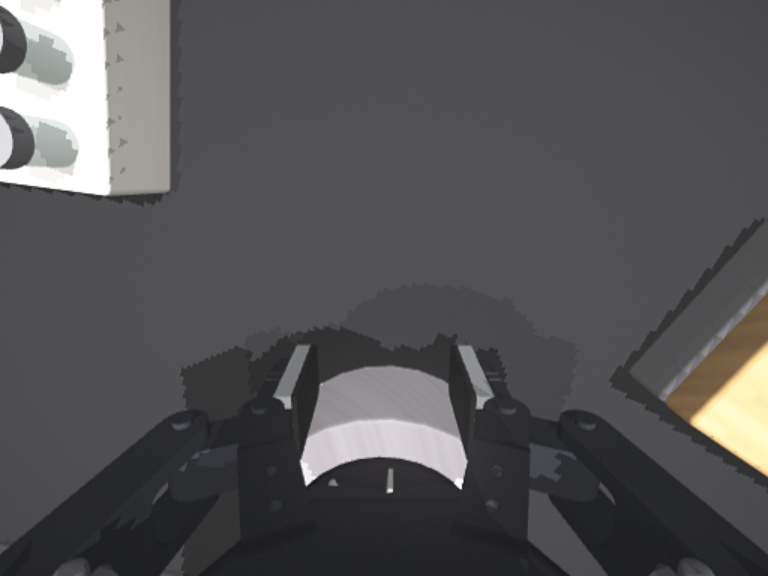

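>>> play_rows([
  [5, 1.0, 0, 0, 0],
  [5, 1.2, 0, 0, 0],
  [5, 0, 0, -2.5, 0],
  [5, 0, 0, -3.5, 0],
  [5, 0, 0, -4, 0],
])

```text
time_s: 13.6
position: [0.5887, -0.1074, 0.1182]
eef_rot: [[0.354, -0.935, 0.017], [-0.934, -0.354, -0.037], [0.041, -0.002, -0.999]]
contact_force: [-0.4, 0.5, -0.1]
width: 0.0501
```

```bash
python3 plan.py 41 5 "460 -390 190 -70"
```

```text
t 13.6 p [ 588.7 -107.4  118.2] yaw -69.27 F [-0.4  0.5 -0.1] w 50.1 tips 0.017
[[5.0, 2.73, 2.76, -0.9, 0.1], [5.0, 2.74, 2.75, -0.9, 0.1], [5.0, 2.74, 2.75, -0.9, 0.1], [5.0, 2.75, 2.74, -0.9, 0.1], [5.0, 2.75, 2.74, -0.9, 0.1]]
[[5.0, 2.76, 2.73, -0.9, 0.1], [5.0, 2.76, 2.73, -0.9, 0.1], [5.0, 2.77, 2.72, -0.9, 0.1]]
```

>>> play_rows([
  [5, 0, 0, -3.5, 0],
  [5, 2.7, 2.7, -1.0, 0],
  [5, 2.7, 2.7, -1.0, 0],
  [5, 2.7, 2.7, -0.5, 0],
  [5, 2.7, 2.7, -0.5, 0],
])

```text
time_s: 14.02
position: [0.5302, -0.2489, 0.1986]
eef_rot: [[0.357, -0.933, 0.034], [-0.933, -0.358, -0.036], [0.046, -0.019, -0.999]]
contact_force: [0.3, -0.7, 0.1]
width: 0.05
```

>>> play_rows([
  [5, 2.7, 2.7, -0.5, 0],
  [5, 2.7, 2.7, -0.5, 0],
  [5, 2.7, 2.7, 0, 0],
  [5, 2.7, 2.7, 0, 0],
  [5, 0, 0, 0, 0],
])

```text
time_s: 14.43
position: [0.4588, -0.4045, 0.2143]
eef_rot: [[0.344, -0.938, 0.037], [-0.938, -0.345, -0.035], [0.046, -0.023, -0.999]]
contact_force: [1.5, -0.5, 0.8]
width: 0.0499
```

```bash
python3 look.py 6 top
python3 - <<'E'
from h import *
c=dict(np.load('top6.npz'))
C=c['R']@np.array([.574,-.041,.04])+c['t']; u,v=C[:2]/C[2]*c['f']+[c['cx'],c['cy']]; print(u,v)
p=circ(c,u,v,.04,.008,30); X=ray(c,p,.04)*1000
print(len(p),cv2.minEnclosingCircle(X.astype(np.float32)))
E
python3 plan.py
```

```text
256.67833358581044 179.7674260043231
470 ((572.7782592773438, -40.317893981933594), 47.92885208129883)
t 14.48 p [ 459.5 -402.8  214. ] yaw -69.84 F [ 0.4 -1.2  0. ] w 50.1 tips 0.017
```

>>> play_rows([
  [5, -3.5, 1.9, 0, 0],
  [5, 0, 0, 0, 0],
  [5, 3.5, -1.9, 0, 0],
  [5, 0, 0, 0, 0],
])

```text
time_s: 14.82
position: [0.4503, -0.4014, 0.2049]
eef_rot: [[0.337, -0.941, 0.02], [-0.941, -0.337, -0.022], [0.027, -0.011, -1.0]]
contact_force: [0.8, -0.4, -0.1]
width: 0.0498
```

>>> play_rows([
  [5, -3.5, 1.9, 0, 0],
  [5, 0, 0, 0, 0],
  [5, 3.5, -1.9, 0, 0],
  [5, 0, 0, 0, 0],
])

```text
time_s: 15.15
position: [0.445, -0.3972, 0.196]
eef_rot: [[0.336, -0.942, 0.003], [-0.942, -0.336, -0.009], [0.009, 0.001, -1.0]]
contact_force: [0.4, 0.0, 0.2]
width: 0.0502
```

>>> play_rows([
  [5, -3.5, 1.9, 0, 0],
  [5, 0, 0, 0, 0],
  [5, 3.5, -1.9, 0, 0],
  [5, 0, 0, 0, 0],
])

```text
time_s: 15.48
position: [0.4407, -0.3931, 0.188]
eef_rot: [[0.336, -0.942, -0.013], [-0.942, -0.336, 0.002], [-0.006, 0.011, -1.0]]
contact_force: [1.0, -1.1, 0.4]
width: 0.0499
```

>>> play_rows([
  [5, -3.5, 1.9, 0, 0],
  [5, 0, 0, 0, 0],
  [5, 3.5, -1.9, 0, 0],
  [5, 0, 0, 0, 0],
])

```text
time_s: 15.82
position: [0.437, -0.3895, 0.1809]
eef_rot: [[0.336, -0.942, -0.027], [-0.942, -0.336, 0.012], [-0.021, 0.021, -1.0]]
contact_force: [0.2, -0.1, 0.1]
width: 0.0498
```

```bash
python3 plan.py 41 5 "595 -118 190 -69"
```

```text
t 15.82 p [ 437.  -389.5  180.9] yaw -70.37 F [ 0.2 -0.1  0.1] w 49.8 tips 0.017
[[5.0, -2.53, -3.0, -0.11, -0.2], [5.0, -2.52, -3.01, -0.11, -0.2], [5.0, -2.51, -3.02, -0.11, -0.2], [5.0, -2.51, -3.02, -0.11, -0.2], [5.0, -2.5, -3.03, -0.11, -0.2]]
[[5.0, -2.49, -3.04, -0.11, -0.2], [5.0, -2.48, -3.05, -0.11, -0.2], [5.0, -2.47, -3.05, -0.11, -0.2]]
```

>>> play_rows([
  [5, -3.5, 1.9, -0.5, 0],
  [5, 0, 0, 0, 0],
  [5, 3.5, -1.9, -0.5, 0],
  [5, 0, 0, 0, 0],
])

```text
time_s: 16.15
position: [0.4346, -0.3867, 0.1859]
eef_rot: [[0.336, -0.941, -0.037], [-0.941, -0.336, 0.02], [-0.032, 0.028, -0.999]]
contact_force: [1.1, -0.8, 0.8]
width: 0.0501
```

>>> play_rows([
  [5, -2.5, -3.0, -0.1, -0.2],
  [5, -2.5, -3.0, -0.1, -0.2],
  [5, -2.5, -3.0, -0.1, -0.2],
  [5, -2.5, -3.0, -0.1, -0.2],
  [5, -2.5, -3.0, -0.1, -0.2],
])

```text
time_s: 16.57
position: [0.5364, -0.2191, 0.1909]
eef_rot: [[0.338, -0.94, -0.035], [-0.94, -0.339, 0.022], [-0.032, 0.025, -0.999]]
contact_force: [-0.7, -0.4, 0.5]
width: 0.0503
```

```bash
python3 plan.py 41 5 "600 -115 170 -70"
```

```text
t 16.57 p [ 536.4 -219.1  190.9] yaw -70.21 F [-0.7 -0.4  0.5] w 50.3 tips 0.017
[[5.0, -1.91, -2.38, 0.52, -0.1], [5.0, -1.91, -2.38, 0.52, -0.1], [5.0, -1.91, -2.38, 0.52, -0.1], [5.0, -1.9, -2.38, 0.52, -0.1]]
```

>>> play_rows([
  [5, -1.9, -2.4, 0.4, 0],
  [5, -1.9, -2.4, 0.4, 0],
  [5, -1.9, -2.3, 0.4, 0],
  [5, -1.5, -2.0, 0.5, 0],
  [5, 0, 0, 1.5, 0],
])

```text
time_s: 16.98
position: [0.6078, -0.107, 0.1647]
eef_rot: [[0.348, -0.937, -0.018], [-0.937, -0.348, 0.023], [-0.028, 0.009, -1.0]]
contact_force: [0.2, 0.1, 1.0]
width: 0.0502
```

```bash
python3 plan.py 28 5 "600 -115 60 -70"
```

```text
t 16.98 p [ 607.8 -107.   164.7] yaw -69.65 F [0.2 0.1 1. ] w 50.2 tips 0.017
[[5.0, 0.12, 0.25, 2.62, 0.1], [5.0, 0.12, 0.25, 2.62, 0.1], [5.0, 0.12, 0.25, 2.62, 0.1], [5.0, 0.12, 0.25, 2.62, 0.1]]
```

>>> play_rows([
  [5, 0.2, 0.4, 2.5, 0],
  [5, 0.2, 0.4, 2.6, 0],
  [5, 0.1, 0.4, 2.6, 0],
  [5, 0.1, 0.3, 2.4, 0],
  [5, 0, 0.1, 1.2, 0],
])

```text
time_s: 17.4
position: [0.5995, -0.1104, 0.0507]
eef_rot: [[0.354, -0.935, -0.006], [-0.935, -0.354, 0.025], [-0.025, -0.004, -1.0]]
contact_force: [-0.5, 0.6, -0.8]
width: 0.0501
```

```bash
python3 plan.py 12 5 "600 -115 26 -70";python3 -c "
from h import *
p=observe()['position'][:2]*1000;v=np.array([572.8,-40.3])-p;print(np.hypot(*v),np.degrees(np.arctan2(-v[1],-v[0])))"
```

```text
t 17.4 p [ 599.5 -110.4   50.7] yaw -69.25 F [-0.5  0.6 -0.8] w 50.1 tips 0.017
[[5.0, 0.15, 0.04, 0.82, 0.3], [5.0, 0.15, 0.04, 0.82, 0.3], [5.0, 0.15, 0.04, 0.82, 0.3]]
75.03026071943864 -69.1938710731759
```

>>> play_rows([
  [5, -0.3, 0, 1.0, 0],
  [5, -0.4, 0, 0.8, 0],
  [5, -0.5, 0, 0.3, 0],
  [5, -0.4, 0, 0, 0],
  [5, -0.4, 0, 0, 0],
])

```text
time_s: 17.82
position: [0.5924, -0.0893, 0.027]
eef_rot: [[0.353, -0.936, -0.007], [-0.935, -0.353, 0.026], [-0.027, -0.002, -1.0]]
contact_force: [0.5, -0.0, -0.2]
width: 0.0501
```

```bash
python3 path.py 10
```

```text
t 17.82 TCP [592.4 -89.3  27. ] yaw -69.3 C [573.7 -39.7] err [3.  1.1] s 326 / 770 F [ 0.5 -0.  -0.2] Fd 0.2 tilt [-0.027 -0.002] w 50.1
[[5, -1.0, 0.25, 0.18, -0.9], [5, -1.0, -0.07, 0.07, -0.8], [5, -1.0, -0.06, 0.03, -0.7], [5, -1.0, -0.04, 0.03, -0.5], [5, -1.0, -0.03, 0.03, -0.4]]
```

>>> play_rows([
  [5, -0.5, 0.1, 0.1, -0.5],
  [5, -0.8, 0.1, 0.1, -0.8],
  [5, -1.1, 0, 0.1, -0.8],
  [5, -1.3, 0, 0.1, -0.6],
  [5, -1.4, 0, 0.1, -0.5],
])

```text
time_s: 18.23
position: [0.5743, -0.0413, 0.0273]
eef_rot: [[0.41, -0.912, 0.005], [-0.912, -0.41, 0.024], [-0.02, -0.015, -1.0]]
contact_force: [1.6, -3.2, 0.1]
width: 0.0503
```

```bash
python3 path.py 14
```

```text
t 18.23 TCP [574.3 -41.3  27.3] yaw -65.8 C [552.6   7. ] err [1.5 0.6] s 377 / 770 F [ 1.6 -3.2  0.1] Fd 3.6 tilt [-0.02  -0.015] w 50.3
[[5, -1.41, 0.17, 0.18, 0.1], [5, -1.4, -0.0, 0.1, -0.1], [5, -1.4, -0.0, 0.03, -0.1], [5, -1.4, -0.0, 0.03, -0.1], [5, -1.4, -0.01, 0.03, -0.1]]
```

>>> play_rows([
  [5, -1.4, 0.15, 0.15, 0],
  [5, -1.4, 0, 0.1, 0],
  [5, -1.4, 0, 0.1, 0],
  [5, -1.4, 0, 0.1, 0],
  [5, -1.4, 0, 0.1, 0],
])

```text
time_s: 18.65
position: [0.5436, 0.0274, 0.0272]
eef_rot: [[0.417, -0.909, 0.014], [-0.909, -0.416, 0.023], [-0.015, -0.022, -1.0]]
contact_force: [1.6, -4.3, 0.7]
width: 0.0501
```

```bash
python3 path.py 14
```

```text
t 18.65 TCP [543.6  27.4  27.2] yaw -65.4 C [521.5  75.6] err [1.3 0.6] s 452 / 770 F [ 1.6 -4.3  0.7] Fd 4.6 tilt [-0.015 -0.022] w 50.1
[[5, -1.39, 0.15, 0.17, 0.1], [5, -1.4, -0.01, 0.09, -0.1], [5, -1.4, -0.01, 0.02, -0.1], [5, -1.4, -0.01, 0.02, -0.1], [5, -1.4, 0.0, 0.02, -0.0]]
```

>>> play_rows([
  [5, -1.4, 0.15, 0.15, 0],
  [5, -1.4, 0, 0.1, 0],
  [5, -1.4, 0, 0.1, 0],
  [5, -1.4, 0, 0.1, 0],
  [5, -1.4, 0, 0.1, 0],
])

```text
time_s: 19.07
position: [0.5108, 0.0958, 0.027]
eef_rot: [[0.424, -0.905, 0.02], [-0.906, -0.424, 0.023], [-0.012, -0.027, -1.0]]
contact_force: [2.5, -4.2, 2.4]
width: 0.05
```

```bash
python3 path.py 12
```

```text
t 19.07 TCP [510.8  95.8  27. ] yaw -64.9 C [488.4 143.8] err [-0.2 -0.1] s 528 / 770 F [ 2.5 -4.2  2.4] Fd 4.9 tilt [-0.012 -0.027] w 50.0
[[5, -1.2, 0.05, 0.16, 0.9], [5, -1.2, 0.07, 0.06, 0.8], [5, -1.2, 0.1, 0.01, 1.2], [5, -1.2, 0.13, 0.01, 1.5], [5, -1.2, 0.16, 0.01, 1.9]]
```

>>> play_rows([
  [5, -1.2, 0.05, 0.15, 0.9],
  [5, -1.2, 0.1, 0.1, 0.8],
  [5, -1.2, 0.1, 0.1, 1.2],
  [5, -1.2, 0.15, 0.1, 1.5],
  [5, -1.2, 0.15, 0.1, 1.9],
])

```text
time_s: 19.48
position: [0.4786, 0.1525, 0.0268]
eef_rot: [[0.326, -0.945, 0.023], [-0.945, -0.326, 0.021], [-0.012, -0.028, -1.0]]
contact_force: [2.7, -5.8, 4.4]
width: 0.0502
```

```bash
python3 path.py 12; python3 look.py 7 top scene
```

```text
t 19.48 TCP [478.6 152.5  26.8] yaw -71.0 C [461.4 202.6] err [-2.9 -1. ] s 592 / 770 F [ 2.7 -5.8  4.4] Fd 6.4 tilt [-0.012 -0.028] w 50.2
[[5, -1.2, -0.03, 0.17, 3.4], [5, -1.2, 0.22, 0.04, 2.7], [5, -1.2, 0.21, 0.01, 2.5], [5, -1.21, 0.19, 0.01, 2.3], [5, -1.21, 0.17, 0.01, 2.1]]
```

View pics/top7.png

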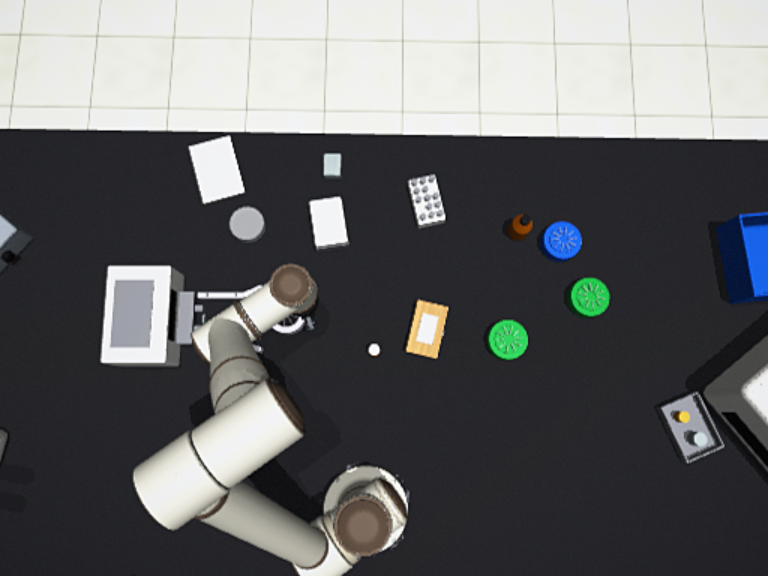

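View pics/scene7.png

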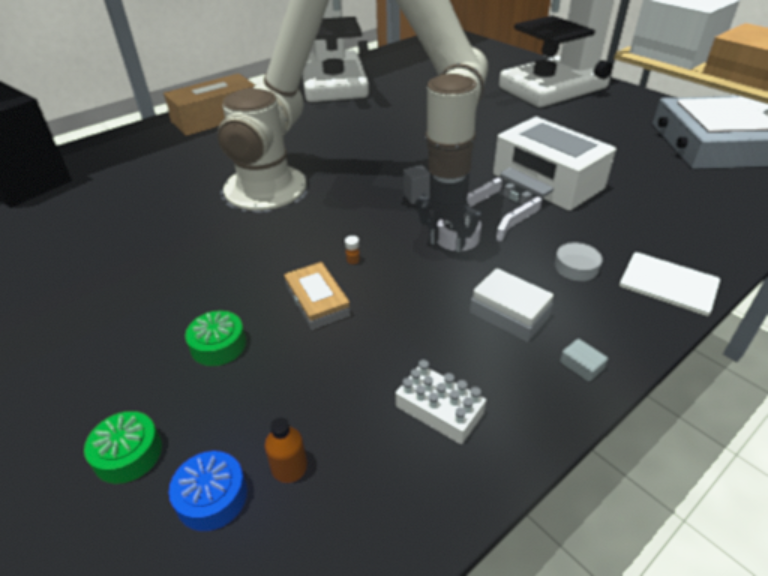

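>>> play_rows([
  [5, -1.2, 0.05, 0.15, 3.4],
  [5, -1.2, 0.2, 0.1, 2.9],
  [5, -1.2, 0.2, 0.1, 2.7],
  [5, -1.2, 0.2, 0.1, 2.5],
])

```text
time_s: 19.92
position: [0.4567, 0.1933, 0.0255]
eef_rot: [[0.131, -0.991, 0.017], [-0.991, -0.131, 0.012], [-0.01, -0.018, -1.0]]
contact_force: [2.8, -9.9, 8.8]
width: 0.0499
```

```bash
python3 path.py 10
```

```text
t 19.92 TCP [456.7 193.3  25.5] yaw -82.5 C [449.8 245.9] err [-4.3 -0.7] s 636 / 770 F [ 2.8 -9.9  8.8] Fd 10.2 tilt [-0.01  -0.018] w 49.9
[[5, -1.01, -0.37, 0.07, 0.6], [5, -1.0, 0.14, 0.01, 1.7], [5, -1.0, 0.13, 0.01, 1.6], [5, -1.0, 0.11, 0.01, 1.4], [5, -1.0, 0.09, 0.01, 1.1]]
```

>>> play_rows([
  [5, -0.8, 0.0, -0.1, 1.6],
  [5, -0.9, 0.0, -0.05, 1.7],
  [5, -0.9, 0.05, 0, 1.7],
  [5, -0.9, 0.05, 0, 1.6],
])

```text
time_s: 20.25
position: [0.4456, 0.223, 0.0266]
eef_rot: [[0.012, -1.0, 0.004], [-1.0, -0.012, 0.002], [-0.002, -0.004, -1.0]]
contact_force: [1.1, -5.9, 3.8]
width: 0.0499
```

```bash
python3 path.py 10; python3 look.py 8 wrist
```

```text
t 20.25 TCP [445.6 223.   26.6] yaw -89.3 C [445. 276.] err [-5.9 -0.4] s 666 / 770 F [ 1.1 -5.9  3.8] Fd 5.9 tilt [-0.002 -0.004] w 49.9
[[5, -1.04, -0.7, 0.15, -1.6], [5, -1.0, 0.09, 0.01, 1.1], [5, -1.0, 0.07, 0.0, 0.8], [5, -1.0, 0.04, 0.0, 0.5], [5, -1.0, 0.02, 0.0, 0.2]]
```

View pics/wrist8.png

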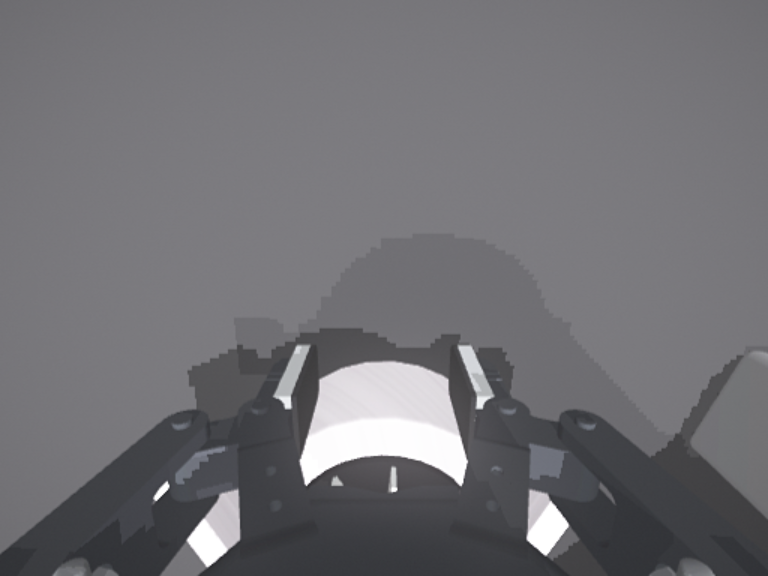

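>>> play_rows([
  [5, -0.8, -0.2, 0.0, 0.3],
  [5, -0.8, -0.2, 0, 0.3],
  [5, -0.8, -0.2, 0, 0],
  [5, -0.8, -0.1, 0, 0],
])

```text
time_s: 20.63
position: [0.445, 0.2462, 0.0263]
eef_rot: [[0.004, -1.0, -0.014], [-1.0, -0.004, -0.017], [0.017, 0.014, -1.0]]
contact_force: [1.7, -8.4, 5.5]
width: 0.0497
```

```bash
python3 path.py 10
```

```text
t 20.63 TCP [445.  246.2  26.3] yaw -89.7 C [444.8 299.2] err [-5.3 -0.1] s 689 / 770 F [ 1.7 -8.4  5.5] Fd 8.4 tilt [0.017 0.014] w 49.7
[[5, -1.01, -0.52, 0.11, 0.0], [5, -1.0, 0.04, -0.02, 0.4], [5, -1.0, 0.01, -0.02, 0.2], [5, -1.0, -0.01, -0.02, -0.1], [5, -1.0, -0.03, -0.02, -0.4]]
```

```bash
python3 look.py 9 top scene
python3 - <<'E'
from h import *
c=dict(np.load('top9.npz')); save('pics/t9.png',c['img'][165:255,100:230],6)
c=dict(np.load('scene9.npz')); save('pics/s9.png',c['img'][80:190,260:400],5.5)
E
```

```text
(no output)
```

View pics/t9.png

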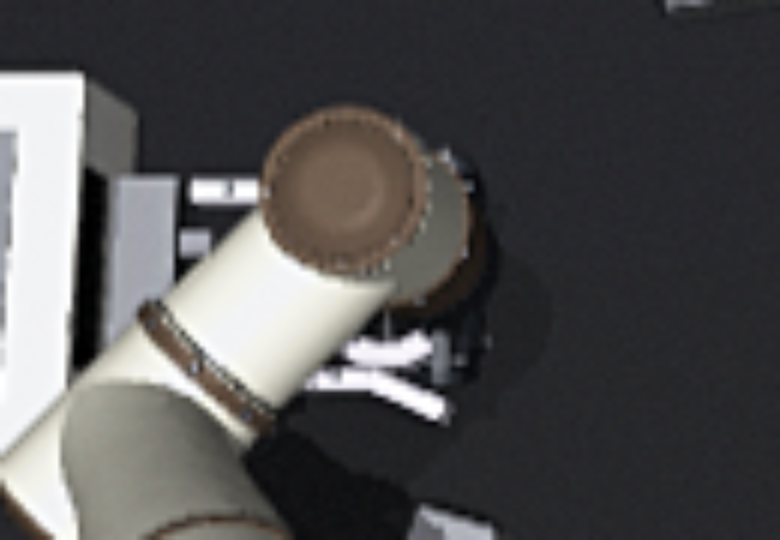

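View pics/s9.png

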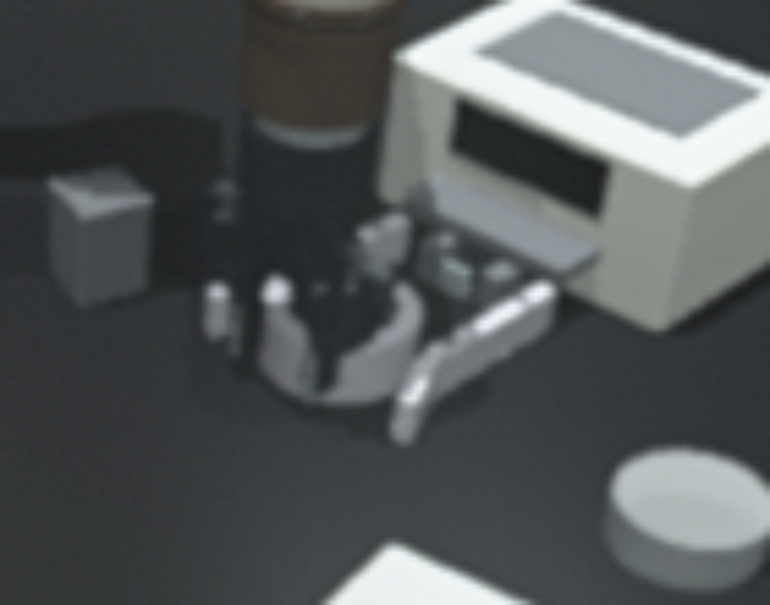

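>>> play_rows([
  [5, -0.5, -0.5, 0, 0],
  [5, -0.5, -0.4, 0, 0],
])

```text
time_s: 20.9
position: [0.4478, 0.2504, 0.0252]
eef_rot: [[0.006, -1.0, -0.027], [-1.0, -0.006, -0.028], [0.028, 0.027, -0.999]]
contact_force: [-4.6, -9.0, 9.4]
width: 0.05
```

```bash
python3 path.py 10
```

```text
t 20.9 TCP [447.8 250.4  25.2] yaw -89.6 C [447.4 303.4] err [-2.6  0. ] s 693 / 770 F [-4.6 -9.   9.4] Fd 9.0 tilt [0.028 0.027] w 50.0
[[5, -1.0, -0.23, -0.01, 0.4], [5, -1.0, 0.03, -0.03, 0.3], [5, -1.0, 0.0, -0.03, 0.0], [5, -1.0, -0.02, -0.03, -0.2], [5, -1.0, -0.04, -0.03, -0.5]]
```

>>> play_rows([
  [5, 0, -0.1, -0.3, 0],
  [5, -0.5, -0.2, -0.2, 0],
  [5, -0.7, -0.2, -0.1, 0],
])

```text
time_s: 21.15
position: [0.4499, 0.2596, 0.0294]
eef_rot: [[0.006, -0.999, -0.034], [-0.999, -0.005, -0.032], [0.032, 0.034, -0.999]]
contact_force: [-0.3, -2.6, -2.9]
width: 0.0503
```

```bash
python3 path.py 10
```

```text
t 21.15 TCP [449.9 259.6  29.4] yaw -89.7 C [449.6 312.6] err [-0.4 -0.1] s 702 / 770 F [-0.3 -2.6 -2.9] Fd 2.6 tilt [0.032 0.034] w 50.3
[[5, -1.01, 0.01, 0.12, 0.6], [5, -1.0, 0.0, 0.12, 0.1], [5, -1.0, -0.02, 0.11, -0.2], [5, -1.0, -0.04, -0.03, -0.5], [5, -1.0, -0.06, -0.03, -0.8]]
```

>>> play_rows([
  [5, 1.0, 0, 0, 0],
  [5, 1.0, 0, 0, 0],
  [5, 0, 0, -1.5, 0],
  [5, 0, 0, -2, 0],
  [5, 0, 0, -2, 0],
])

```text
time_s: 21.57
position: [0.4532, 0.2418, 0.0835]
eef_rot: [[0.008, -0.999, -0.032], [-1.0, -0.007, -0.029], [0.029, 0.032, -0.999]]
contact_force: [0.3, 0.4, -0.1]
width: 0.0503
```

>>> play_rows([
  [5, 0, 0, -2, 0],
  [5, 0, 0, -2, 0],
  [5, 0, 0, -2, 0],
  [5, 0, 0, -2, 0],
  [5, 0, 0, -2, 0],
])

```text
time_s: 21.98
position: [0.4584, 0.2435, 0.1897]
eef_rot: [[0.007, -1.0, -0.025], [-1.0, -0.007, -0.02], [0.02, 0.025, -0.999]]
contact_force: [0.4, 0.5, -0.1]
width: 0.0504
```

>>> play_rows([
  [5, 0, 0, -2, 0],
  [5, 0, 0, -2, 0],
  [5, 0, 0, -1.5, 0],
  [5, 0, 0, -0.5, 0],
  [5, 0, 0, 0, 0],
])

```text
time_s: 22.4
position: [0.4634, 0.245, 0.2597]
eef_rot: [[0.007, -1.0, -0.008], [-1.0, -0.007, -0.005], [0.004, 0.008, -1.0]]
contact_force: [-0.4, 0.4, -0.7]
width: 0.0501
```

```bash
python3 plan.py; python3 look.py 10 top;python3 - <<'E'
from h import *
c=dict(np.load('top10.npz')); save('pics/t10.png',c['img'][165:255,100:230],6)
C=c['R']@np.array([.450,.313,.04])+c['t']; u,v=C[:2]/C[2]*c['f']+[c['cx'],c['cy']]; print(u,v)
p=circ(c,u,v,.04,.008,19); X=ray(c,p,.04)*1000
print(len(p),cv2.minEnclosingCircle(X.astype(np.float32)))
E
```

```text
t 22.4 p [463.4 245.  259.7] yaw -89.61 F [-0.4  0.4 -0.7] w 50.1 tips 0.017
159.24873428352504 211.65167364365914
309 ((449.8105163574219, 310.63671875), 48.42148208618164)
```

View pics/t10.png

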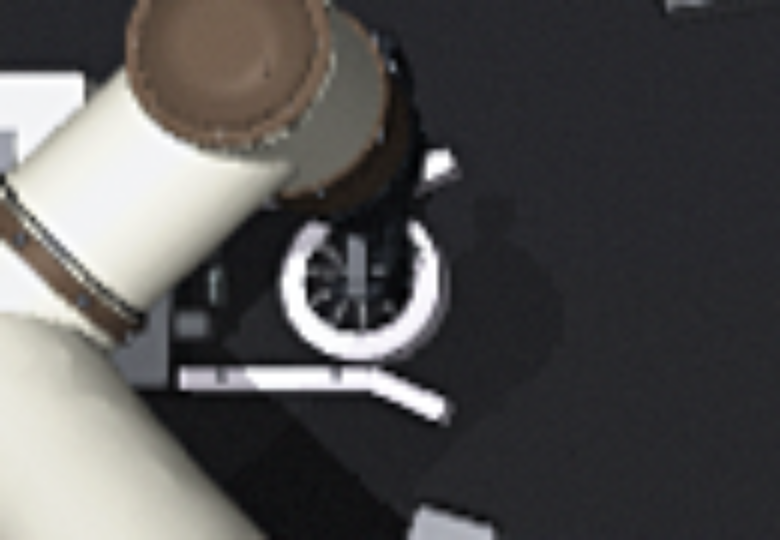

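>>> play_rows([
  [5, 0.2, 0.4, 3.0, 0],
  [5, 0.2, 0.4, 3.3, 0],
  [5, 0.2, 0.4, 3.3, 0],
  [5, 0.2, 0.4, 3.3, 0],
  [5, 0.2, 0.3, 3.0, 0],
])

```text
time_s: 22.87
position: [0.4464, 0.2359, 0.0985]
eef_rot: [[0.007, -1.0, 0.004], [-1.0, -0.007, 0.007], [-0.007, -0.004, -1.0]]
contact_force: [-0.7, 0.6, 0.8]
width: 0.0498
```

```bash
python3 plan.py 20 5 "450.5 237 50 -90"
```

```text
t 22.87 p [446.4 235.9  98.5] yaw -89.62 F [-0.7  0.6  0.8] w 49.8 tips 0.017
[[5.0, -0.03, -0.14, 1.62, 0.1], [5.0, -0.03, -0.14, 1.62, 0.1], [5.0, -0.03, -0.14, 1.62, 0.1]]
```

>>> play_rows([
  [5, 0, -0.1, 2.2, 0],
  [5, 0, 0, 2.2, 0],
  [5, 0, 0, 1.4, 0],
  [5, 0, 0, 0.8, 0],
  [5, 0, 0, 0, 0],
])

```text
time_s: 23.28
position: [0.439, 0.2277, 0.0172]
eef_rot: [[0.004, -1.0, -0.014], [-1.0, -0.004, -0.009], [0.009, 0.014, -1.0]]
contact_force: [0.3, -0.0, -0.4]
width: 0.0499
```

```bash
python3 path.py 10
```

```text
t 23.28 TCP [439.  227.7  17.2] yaw -89.8 C [438.8 280.7] err [-11.9  -0.5] s 671 / 770 F [ 0.3 -0.  -0.4] Fd 0.0 tilt [0.009 0.014] w 49.9
[[5, -1.05, -1.29, -0.18, -1.5], [5, -1.0, 0.08, -0.16, 0.9], [5, -1.0, 0.06, -0.16, 0.7], [5, -1.0, 0.03, -0.16, 0.4], [5, -1.0, 0.01, -0.16, 0.1]]
```

>>> play_rows([
  [5, 0, -0.5, -0.5, 0],
  [5, 0, -0.5, -0.4, 0],
  [5, 0, -0.2, 0, 0],
])

```text
time_s: 23.53
position: [0.4519, 0.2277, 0.0268]
eef_rot: [[0.005, -1.0, -0.015], [-1.0, -0.005, -0.01], [0.01, 0.015, -1.0]]
contact_force: [-0.6, 0.4, 0.9]
width: 0.0504
```

```bash
python3 path.py 10
```

```text
t 23.53 TCP [451.9 227.7  26.8] yaw -89.7 C [451.6 280.7] err [0.9 0. ] s 670 / 770 F [-0.6  0.4  0.9] Fd -0.4 tilt [0.01  0.015] w 50.4
[[5, -1.0, -0.01, 0.14, -1.5], [5, -1.0, 0.08, 0.02, 1.0], [5, -1.0, 0.06, -0.01, 0.7], [5, -1.0, 0.03, -0.01, 0.4], [5, -1.0, 0.01, -0.01, 0.1]]
```

>>> play_rows([
  [5, -0.8, 0.05, 0, 0.3],
  [5, -0.8, 0.05, 0, 0],
  [5, -0.7, 0, 0, 0],
  [5, -0.5, 0, 0, 0],
  [5, -0.5, 0, 0, 0],
])

```text
time_s: 23.95
position: [0.4526, 0.2639, 0.0305]
eef_rot: [[-0.002, -1.0, -0.011], [-1.0, 0.002, -0.006], [0.006, 0.011, -1.0]]
contact_force: [-1.5, -4.7, 0.6]
width: 0.0499
```

```bash
python3 path.py 6
```

```text
t 23.95 TCP [452.6 263.9  30.5] yaw -90.1 C [452.7 316.9] err [2.8 0.1] s 707 / 770 F [-1.5 -4.7  0.6] Fd 4.7 tilt [0.006 0.011] w 49.9
[[5, -0.6, 0.29, 0.15, 0.2], [5, -0.6, 0.0, 0.15, 0.1], [5, -0.6, -0.0, 0.15, -0.0], [5, -0.6, -0.01, 0.09, -0.1], [5, -0.6, -0.02, -0.0, -0.2]]
```

>>> play_rows([
  [5, -0.6, 0.15, 0.1, 0.2],
  [5, -0.6, 0.1, 0.1, 0.1],
  [5, -0.6, 0.05, 0.1, 0],
])

```text
time_s: 24.2
position: [0.448, 0.2771, 0.029]
eef_rot: [[-0.007, -1.0, -0.017], [-1.0, 0.007, -0.02], [0.02, 0.017, -1.0]]
contact_force: [3.0, -13.4, 11.3]
width: 0.0504
```

```bash
python3 path.py 6
```

```text
t 24.2 TCP [448.  277.1  29. ] yaw -90.4 C [448.3 330.1] err [-1.7 -0.1] s 720 / 770 F [  3.  -13.4  11.3] Fd 13.4 tilt [0.02  0.017] w 50.4
[[5, -0.61, -0.18, 0.13, -0.1], [5, -0.6, -0.02, 0.14, -0.2], [5, -0.6, -0.02, 0.09, -0.3], [5, -0.6, -0.03, -0.01, -0.4], [5, -0.6, -0.04, -0.01, -0.5]]
```

>>> play_rows([
  [5, 0.1, -0.1, -0.2, 0],
  [5, -0.3, -0.1, -0.1, 0],
])

```text
time_s: 24.37
position: [0.4491, 0.2786, 0.032]
eef_rot: [[-0.007, -1.0, -0.019], [-1.0, 0.008, -0.022], [0.022, 0.018, -1.0]]
contact_force: [-1.6, -3.5, -2.0]
width: 0.0499
```

```bash
python3 path.py 6
```

```text
t 24.37 TCP [449.1 278.6  32. ] yaw -90.4 C [449.5 331.6] err [-0.5  0.1] s 721 / 770 F [-1.6 -3.5 -2. ] Fd 3.6 tilt [0.022 0.018] w 49.9
[[5, -0.59, -0.07, 0.14, -0.1], [5, -0.6, -0.02, 0.14, -0.2], [5, -0.6, -0.03, 0.14, -0.3], [5, -0.6, -0.04, 0.14, -0.4], [5, -0.6, -0.04, 0.08, -0.5]]
```

>>> play_rows([
  [5, -0.4, 0, 0, 0],
  [5, -0.4, 0, 0, 0],
])

```text
time_s: 24.53
position: [0.4479, 0.2849, 0.0315]
eef_rot: [[-0.008, -1.0, -0.022], [-1.0, 0.009, -0.027], [0.027, 0.022, -0.999]]
contact_force: [1.3, -7.3, 4.7]
width: 0.0497
```

>>> play_rows([
  [5, -0.4, 0, 0, 0],
  [5, -0.4, 0, 0, 0],
])

```text
time_s: 24.7
position: [0.4471, 0.2906, 0.0315]
eef_rot: [[-0.008, -1.0, -0.026], [-0.999, 0.009, -0.034], [0.034, 0.025, -0.999]]
contact_force: [1.6, -8.0, 5.2]
width: 0.0502
```

>>> play_rows([
  [5, -0.35, -0.1, -0.1, 0],
  [5, -0.35, -0.1, -0.1, 0],
])

```text
time_s: 24.87
position: [0.4479, 0.2964, 0.0322]
eef_rot: [[-0.009, -1.0, -0.029], [-0.999, 0.011, -0.038], [0.038, 0.029, -0.999]]
contact_force: [-0.6, -2.3, -2.3]
width: 0.0501
```

>>> play_rows([
  [5, -0.35, -0.1, -0.05, 0],
  [5, -0.35, 0, -0.05, 0],
])

```text
time_s: 25.03
position: [0.4483, 0.3036, 0.0319]
eef_rot: [[-0.01, -0.999, -0.031], [-0.999, 0.011, -0.04], [0.04, 0.031, -0.999]]
contact_force: [-0.2, -4.0, 0.0]
width: 0.0502
```

>>> play_rows([
  [5, -0.3, -0.05, -0.05, 0],
  [5, -0.3, -0.05, -0.05, 0],
])

```text
time_s: 25.2
position: [0.4488, 0.3099, 0.032]
eef_rot: [[-0.01, -0.999, -0.033], [-0.999, 0.011, -0.041], [0.042, 0.032, -0.999]]
contact_force: [0.3, -3.9, -2.3]
width: 0.0499
```

>>> play_rows([
  [5, -0.3, -0.05, -0.05, 0],
  [5, -0.3, -0.05, -0.05, 0],
])

```text
time_s: 25.37
position: [0.4481, 0.3128, 0.032]
eef_rot: [[-0.01, -0.999, -0.039], [-0.999, 0.012, -0.05], [0.051, 0.038, -0.998]]
contact_force: [3.0, -15.9, 3.8]
width: 0.05
```

>>> play_rows([
  [5, -0.05, 0, -0.05, 0],
])

```text
time_s: 25.45
position: [0.448, 0.3123, 0.0324]
eef_rot: [[-0.011, -0.999, -0.04], [-0.999, 0.013, -0.053], [0.053, 0.039, -0.998]]
contact_force: [1.2, -4.7, -1.5]
width: 0.0501
```

```bash
python3 path.py 6; python3 look.py 11 scene top
python3 - <<'E'
from h import *
c=dict(np.load('scene11.npz')); save('pics/s11.png',c['img'][80:180,270:400],6)
c=dict(np.load('top11.npz')); save('pics/t11.png',c['img'][165:255,90:220],6)
E
```

```text
t 25.45 TCP [448.  312.3  32.4] yaw -90.6 C [448.6 365.3] err [-1.3 -0.1] s 755 / 770 F [ 1.2 -4.7 -1.5] Fd 4.7 tilt [0.053 0.039] w 50.1
[[5, -0.62, -0.35, 0.1, -2.7], [5, -0.61, -0.07, 0.11, -0.7], [5, -0.61, -0.08, 0.11, -0.8], [5, -0.61, -0.09, 0.11, -0.9], [5, -0.61, -0.09, 0.1, -1.0]]
```

View pics/s11.png

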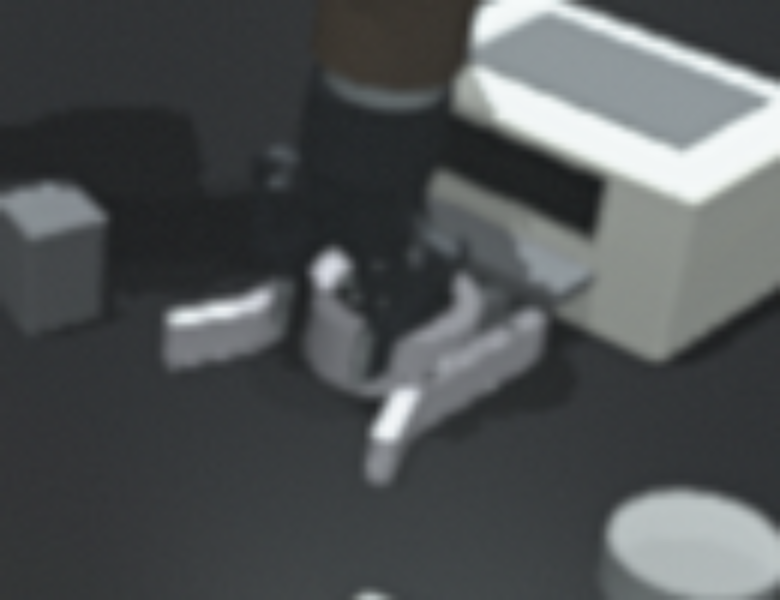

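View pics/t11.png

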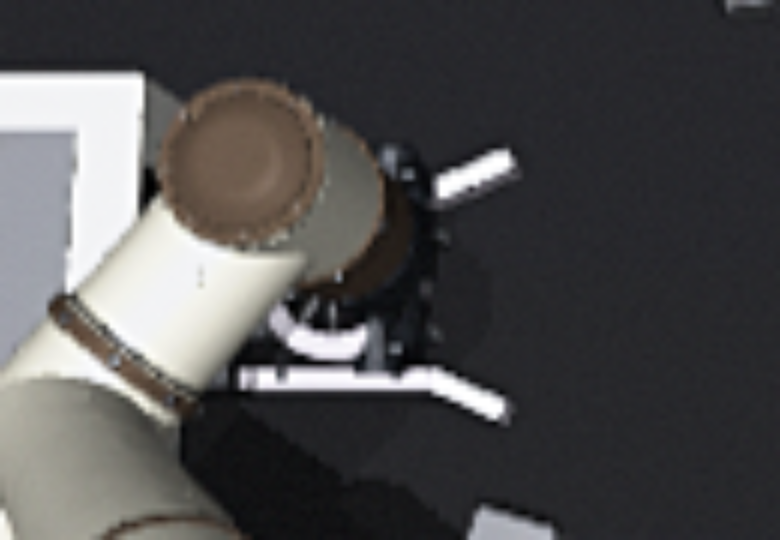

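>>> play_rows([
  [5, -0.15, 0, 0, 0],
])

```text
time_s: 25.63
position: [0.4479, 0.3125, 0.0323]
eef_rot: [[-0.012, -0.999, -0.041], [-0.998, 0.014, -0.055], [0.055, 0.04, -0.998]]
contact_force: [2.7, -9.0, 1.6]
width: 0.0499
```

>>> play_rows([
  [5, -0.2, 0, 0, 0],
])

```text
time_s: 25.72
position: [0.4479, 0.3126, 0.0323]
eef_rot: [[-0.013, -0.999, -0.043], [-0.998, 0.015, -0.059], [0.059, 0.042, -0.997]]
contact_force: [3.0, -10.3, 2.9]
width: 0.05
```

>>> play_rows([
  [5, -0.23, 0, 0, 0],
  [5, -0.23, 0, 0, 0],
])

```text
time_s: 25.88
position: [0.4477, 0.3126, 0.0325]
eef_rot: [[-0.015, -0.999, -0.047], [-0.998, 0.018, -0.068], [0.069, 0.045, -0.997]]
contact_force: [1.8, -10.3, 1.8]
width: 0.0504
```

>>> play_rows([
  [5, -0.23, 0, 0, 0],
  [5, -0.23, 0, 0, 0],
])

```text
time_s: 26.05
position: [0.4476, 0.3126, 0.0326]
eef_rot: [[-0.017, -0.999, -0.05], [-0.997, 0.02, -0.077], [0.078, 0.049, -0.996]]
contact_force: [0.5, -10.4, 2.4]
width: 0.0502
```

>>> play_rows([
  [5, -0.23, 0, 0, 0],
  [5, -0.23, 0, 0, 0],
  [5, -0.23, 0, 0, 0],
])

```text
time_s: 26.3
position: [0.4475, 0.3127, 0.0327]
eef_rot: [[-0.019, -0.998, -0.056], [-0.996, 0.024, -0.09], [0.091, 0.054, -0.994]]
contact_force: [1.2, -9.7, 2.7]
width: 0.0499
```

>>> play_rows([
  [5, -0.28, 0, 0, 0],
  [5, -0.28, 0, 0, 0],
])

```text
time_s: 26.47
position: [0.4473, 0.3128, 0.0327]
eef_rot: [[-0.02, -0.998, -0.06], [-0.995, 0.026, -0.101], [0.102, 0.058, -0.993]]
contact_force: [3.1, -12.0, 2.5]
width: 0.0502
```

>>> play_rows([
  [5, -0.3, 0, 0, 0],
  [5, -0.3, 0, 0, 0],
])

```text
time_s: 26.63
position: [0.4472, 0.3128, 0.0327]
eef_rot: [[-0.021, -0.998, -0.065], [-0.993, 0.028, -0.113], [0.114, 0.062, -0.991]]
contact_force: [3.1, -12.4, 2.6]
width: 0.05
```

>>> play_rows([
  [5, -0.31, 0, 0, 0],
  [5, -0.31, 0, 0, 0],
  [5, -0.31, 0, 0, 0],
])

```text
time_s: 26.88
position: [0.447, 0.3127, 0.0328]
eef_rot: [[-0.022, -0.997, -0.072], [-0.991, 0.031, -0.131], [0.133, 0.069, -0.989]]
contact_force: [2.3, -11.5, 4.1]
width: 0.0497
```

>>> play_rows([
  [5, -0.31, 0, 0, 0],
  [5, -0.31, 0, 0, 0],
])

```text
time_s: 27.05
position: [0.447, 0.3127, 0.0328]
eef_rot: [[-0.022, -0.997, -0.077], [-0.989, 0.033, -0.144], [0.146, 0.073, -0.987]]
contact_force: [3.0, -11.7, 3.0]
width: 0.0501
```

>>> play_rows([
  [5, 0.5, 0, 0, 0],
  [5, 1.0, 0, 0, 0],
  [5, 1.5, 0, 0, 0],
  [5, 1.5, 0, 0, 0],
  [5, 1.5, 0, 0, 0],
])

```text
time_s: 27.47
position: [0.4497, 0.257, 0.0433]
eef_rot: [[-0.019, -0.998, -0.066], [-0.991, 0.027, -0.132], [0.133, 0.062, -0.989]]
contact_force: [0.7, -0.2, -0.2]
width: 0.0503
```

>>> play_rows([
  [5, 1.5, 0, -1, 0],
  [5, 1.5, 0, -2, 0],
  [5, 1.0, 0, -3, 0],
  [5, 1.0, 0, -3, 0],
  [5, 1.0, 0, -3, 0],
])

```text
time_s: 27.88
position: [0.4519, 0.2015, 0.1697]
eef_rot: [[-0.022, -0.997, -0.077], [-0.99, 0.033, -0.139], [0.141, 0.074, -0.987]]
contact_force: [0.1, 1.0, 0.1]
width: 0.0499
```

>>> play_rows([
  [5, 3, 0, -2, 0],
  [5, 3, 0, -2, 0],
  [5, 3, 0, -2, 0],
  [5, 2, 0, -1, 0],
  [5, 0, 0, 0, 0],
])

```text
time_s: 28.3
position: [0.4558, 0.0944, 0.2672]
eef_rot: [[-0.024, -0.998, -0.059], [-0.991, 0.032, -0.128], [0.129, 0.055, -0.99]]
contact_force: [0.3, -0.5, -0.3]
width: 0.0496
```

```bash
python3 plan.py; python3 look.py 12 scene top
python3 - <<'E'
from h import *
c=dict(np.load('scene12.npz')); save('pics/s12.png',c['img'][80:180,270:400],6)
c=dict(np.load('top12.npz')); save('pics/t12.png',c['img'][165:255,90:220],6)
C=c['R']@np.array([.449,.366,.04])+c['t']; u,v=C[:2]/C[2]*c['f']+[c['cx'],c['cy']]
p=circ(c,u,v,.04,.006,19); X=ray(c,p,.04)*1000
print(len(p),cv2.minEnclosingCircle(X.astype(np.float32)))
E
```

```text
t 28.3 p [455.8  94.4 267.2] yaw -91.41 F [ 0.3 -0.5 -0.3] w 49.6 tips 0.017Traceback (most recent call last):
  File "<stdin>", line 5, in <module>
  File "h.py", line 21, in circ
    k=np.bincount(L[L>0]).argmax(); return np.argwhere(L==k)[:,::-1]
ValueError: attempt to get argmax of an empty sequence
```

View pics/s12.png

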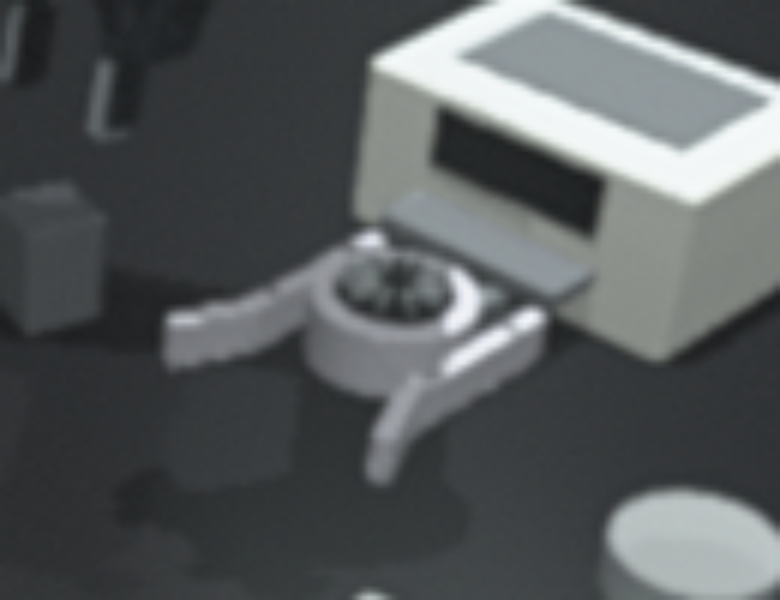

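View pics/t12.png

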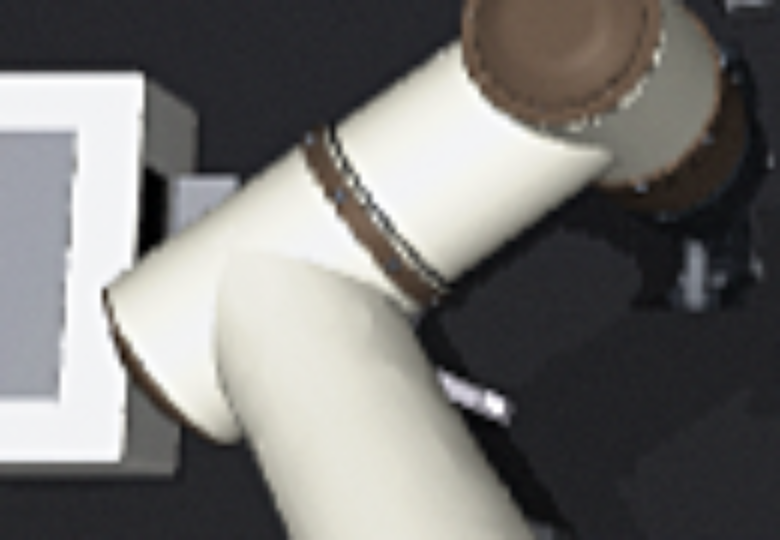

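>>> play_rows([
  [5, 4, 0, 0, 0],
  [5, 4, 0, 0, 0],
  [5, 4, 0, 0, 0],
  [5, 4, 0, 0, 0],
  [5, 4, 0, 0, 0],
])

```text
time_s: 28.82
position: [0.4507, -0.1005, 0.2843]
eef_rot: [[-0.004, -0.998, -0.069], [-0.992, 0.013, -0.129], [0.13, 0.068, -0.989]]
contact_force: [0.5, 0.2, -0.2]
width: 0.0499
```

>>> play_rows([
  [5, 4, 0, 0.4, 0],
  [5, 3, 0, 0.4, 0],
  [5, 1, 0, 0, 0],
  [5, 0, 0, 0, 0],
  [5, 0, 0, 0, 0],
])

```text
time_s: 29.23
position: [0.4478, -0.187, 0.2798]
eef_rot: [[-0.006, -0.997, -0.08], [-0.992, 0.017, -0.127], [0.128, 0.078, -0.989]]
contact_force: [0.2, 0.4, 0.2]
width: 0.0501
```

```bash
python3 plan.py; python3 look.py 13 scene top
python3 - <<'E'
from h import *
c=dict(np.load('scene13.npz')); save('pics/s13.png',c['img'],1.5)
c=dict(np.load('top13.npz')); save('pics/t13.png',c['img'][165:255,60:190],6)
for n,x,y,h,r in [('car',449,366,.04,17),('tip',689.5,102,.058,35),('dish',690,308,.03,30),('case',283,247,.07,22),('oil',375,-16,.055,20),('bottle',686,-376,.07,25),('blue',655,-482,.04,30),('green',404,-341,.04,30),('green2',512,-545,.04,30)]:
    C=c['R']@np.array([x/1e3,y/1e3,h])+c['t']; u,v=C[:2]/C[2]*c['f']+[c['cx'],c['cy']]
    try:
        p=circ(c,u,v,h,.008,r); X=ray(c,p,h)*1000; print(n,len(p),cv2.minEnclosingCircle(X.astype(np.float32)))
    except Exception as e: print(n,e)
E
```

```text
t 29.23 p [ 447.8 -187.   279.8] yaw -90.37 F [0.2 0.4 0.2] w 50.1 tips 0.017
car 488 ((448.8166809082031, 360.6852111816406), 48.72816848754883)
tip 644 ((690.9654541015625, 100.72933959960938), 68.92415618896484)
dish 388 ((690.2794799804688, 309.1071472167969), 43.5417594909668)
case 199 ((282.7917785644531, 245.0488739013672), 31.61590003967285)
oil attempt to get argmax of an empty sequence
bottle 73 ((686.0694580078125, -375.8560791015625), 25.549022674560547)
blue 443 ((655.6123046875, -481.45404052734375), 49.35828399658203)
green 489 ((404.37762451171875, -341.0517578125), 47.976654052734375)
green2 467 ((511.9616394042969, -544.4482421875), 48.906822204589844)
```

View pics/t13.png

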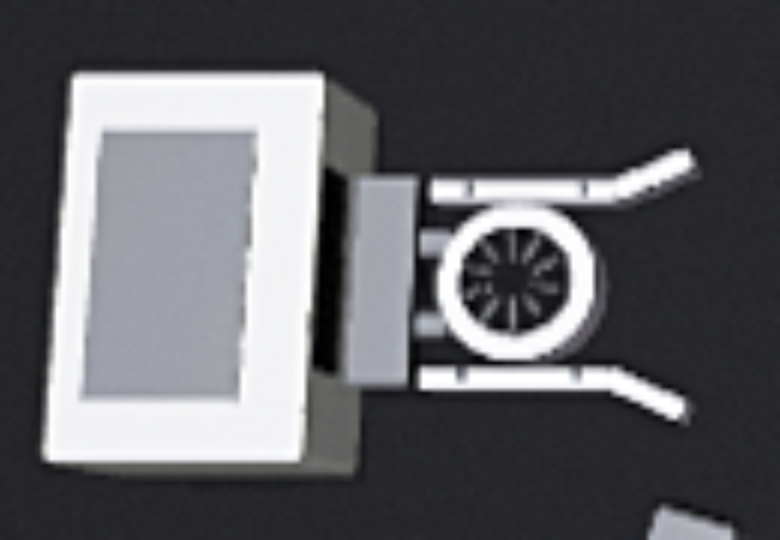

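View pics/s13.png

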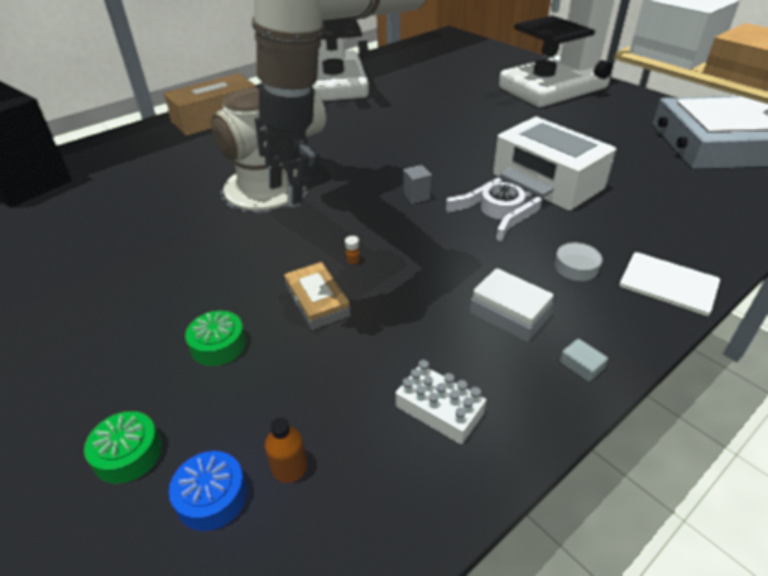

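Run:
```python
from h import *
c=dict(np.load('top0.npz'))
for z in (.02,.027): print(z,ray(c,[[60+450/6,165+242/6],[60+447/6,165+323/6],[60+462/6,165+285/6],[60+450/6,165+285/6]],z)*1000)
g=c['img'].mean(2); print(g[200:222,128:142].round().astype(int))
c=dict(np.load('top13.npz')); g=c['img'].mean(2); print(g[200:222,128:142].round().astype(int))
Z=cloud(c)[...,2]; p=circ(c,146,212,.04,.008,17); print(p.min(0),p.max(0)); print('ring z',np.round([np.median(Z[p[q,1],p[q,0]]) for q in (p[:,0]<139,p[:,0]>152,p[:,1]<204,p[:,1]>220)],4))
```

```text
0.02 [[475.24558921 408.34715035]
 [424.93740267 406.99122949]
 [448.57640405 399.28644318]
 [448.48018968 406.64842081]]
0.027 [[474.1627183  406.36654803]
 [424.07769257 405.01664187]
 [447.6118343  397.34603302]
 [447.51604672 404.67535384]]
[[192  52   7  32  30  35  31  32  31  30  30  29  28  27]
 [187  43   9  32  31  37  39  39  38  38  42  40  38  41]
 [185  29   0  20  20  27  30  37  36  40  39  40  40  42]
 [184  26 109 109 109 112 110  45  39  39  39  42  40  40]
 [178  36 192 184 183 186 185  65  36  39  41  40  39  39]
 [177  34 187 178 174 179 181  65  39  39  40  42  42  39]
 [175  36 178 170 168 169 174  55  42  42  39  38  39  41]
 [181  22 121 118 117 117 117  33  42  39  40  41  43  42]
 [191   2  12  33  33  32  37  37  38  37  40  41  39  43]
 [185  17   9  34  37  33  35  77  99  31  40  41  44  41]
 [176  17  14  36  40  36  50 170 143  32  34  39  39  39]
 [169  14  13  36  39  30  64 207  82  43  32  40  39  43]
 [153  12  13  37  40  33  56 194  56  44  39  41  40  40]
 [123  15  20  34  39  31  63 206  62  46  37  41  39  40]
 [107  15  27  33  39  33  60
[... 1099 characters left out ...]
 17   8  21  90 255 254 255 141   3  21  20  20  31]
 [152  12  12  19  86 255 253 255 142   3  27  71  39  92]
 [121  13  19  21  89 255 253 255 137  46  95  98  54 123]
 [106  13  24  19  82 255 254 255 210  66 118  26  35  28]
 [ 98  13  20  19  52 221 255 254 255  33   7  22  30  79]
 [ 76  19  48  45  49 157 255 251 255 194   0  17  52 137]
 [ 46  80 138 130 123 142 254 252 253 255 119   9  98 119]
 [ 50 137 190 181 178 174 202 255 250 254 244 122 103  36]
 [ 50 142 186 180 180 172 106 253 255 251 254 243 189  62]
 [ 42 108 158 155 154 148  71 137 254 255 251 254 255 211]
 [ 31  47  56  55  54  55  24  32 136 250 255 252 251 255]]
[133 199] [159 225]
ring z [0.0407 0.0399 0.0399 0.0384]
```

```bash
python3 -c "
from rig import hand_in
print(hand_in())"
```

```text
the job is handed in; nothing more can be done
None
```

The carousel is in the loading bay against the end stop, and the job was handed in at about 29 s; `hand_in()` gives no verdict.

**Pushing:** I pushed it flat with both fingers open 50 mm, cradling its back edge. It went between the slide box and the vial rack, past the tip box, through the flared guides and against the rigid stop. I broke off three times on the way to straighten the gripper, which kept drifting out of vertical, and once more at the stop to read the force.

**Pressing:** The last hold was about 0.7 s at 11.5–12.4 N, after about 0.6 s at about 10 N. The largest push I read was 15.9 N, on first meeting the stop. Forces were only read at the end of each move, so a short peak between readings would not show.

**Checks after backing away:**
- **Position:** The carousel's centre is at (449, 361) mm, about 6 mm past the bay origin and inside the allowed range. It lies flat to about 2 mm.
- **Seating:** Its front edge meets the measured pad faces and lies about 10 mm beyond where the free paddle stood. The paddle joint itself can't be read, so "pushed in" is inferred from this and from the stop not giving under 12 N.
- **Disagreement:** The gripper's position put the centre at about 365 mm; I trust the camera's 361 mm, because the gripper was leaning by then.
- **Other objects:** The tip box, dishes, objective case, bottle and the blue and green look-alikes measured within about 2 mm of where they started. The oil vial was hidden from above, but it, the vial rack and the slide box look unmoved in the scene view.
- **Gripper lean:** It leaned about 8° while pressing, so the contact was near the carousel's top rim. The carousel did not tip.
- **Robot:** It is well clear, with no contact force.

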